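# Put a washed gel electrophoresis kit back together

### The job

Put the washed gel kit back together for the next class: first seat the empty gel tray on the platform in the tank, with its end comb slot towards the black electrode; then put the yellow comb fully down in that end slot and the blue comb fully down in the middle slot. Last, set the lid down gently (not dropped) on the tank with its black socket over the black post and its red socket over the red one, flush all round. Leave the green comb in the drying rack and do not disturb the tube rack, the cap or the bottle.

Things in the scene. Friction and masses are not known exactly. Their poses are not given: they have to be found in the camera images.
- tank: Clear acrylic gel tank on a grey mat, fixed; open box 220 (x) x 142 (y) x 66 mm high, walls 5. Origin: centre of underside, at bench height; z up. Central platform 126 x 62, top 22 up, with sloping guides (to 32 up, 2 clearance at the foot) by the tray's corners and ends. Posts, tops 88 up, y = +52: black at x = -98, red at x = +98; end rims taped the same colours.
- tray_c (a point): Loose clear bluish gel tray, 120 (x) x 62 (y) x 28 mm high, 4 mm walls on the long sides, 110 g. Point: centre, 14 above its underside. Grip across the 62, mid-length. Wall notches (floor 20 up, 16 wide flaring to 26) form the end slot at x = -42 and the middle slot at x = +14, black strips below. Seated: centre at tank x = 0, y = 0, z = 36, x axis along tank +x.
- comb_yellow_c (a point): Yellow comb, 6 wide teeth, loose, 30 g, teeth down in the rack. Bridge 12 (x) x 76 (y) x 16 mm high; teeth 46 wide reach 13 below it. Point: bridge centre; z up. Grip across the 12. Seated: bridge across both tray walls in the notches, point at tank x = -42, y = 0, z = 50, either way round. Open only about 10 mm each side to let go: combs sit 56 apart.
- comb_blue_c (a point): Blue comb, 12 narrow teeth, loose; shape, size and point as the yellow comb's. Seated: point at tank x = +14, y = 0, z = 50 mm, bridge along tank y, either way round.
- comb_green_c (a point): Green comb, 2 very wide teeth, loose; shape, size and point as the yellow comb's. It stays in the rack.
- rack: Grey comb drying rack, fixed, 144 (x) x 84 (y) mm, rails 37 high. Origin: centre of its underside. Holds the three combs across it at x = -48, 0 and +48, colours in any order, bridge centres 38 above the bench.
- lid_c (a point): Loose clear lid, 234 (x) x 156 (y) mm, 260 g, upright on the bench. Skirt hangs 10 below the plate, goes round the tank walls with 4 clearance. Grey handle bar at its middle 70 (x) x 14 (y) x 28 high: grip across the 14. Point: bar centre, 28 above the skirt's edge. 24 mm sockets at y = +52: black at x = -98, red at x = +98. Seated: point at tank 0, 0, z = 84, x along tank +x.
- tube_rack: Magenta tube rack, loose, 85 x 122 x 24 mm high, origin at the centre of its underside. Leave it alone.
- cap: Blue screw cap, loose, 48 mm diameter, 25 high, origin at the centre of its underside. Leave it alone.
- bottle: Glass bottle with a blue cap, loose, 86 mm diameter, 180 high, origin at the centre of its underside. Leave it alone.
Things that resemble listed ones, but are neither listed nor needed, are in the scene too. Of the things that look like the part that bears comb_blue_c, the smaller one is meant. Of the things shaped like the part that bears comb_yellow_c, the yellow one is meant.

How it is judged:
By the outcome, as a careful person would: the job done as asked, in the order asked, and still so for the second after the job is handed in, with the robot touching nothing.
It also fails if it takes over 141 s, if anything falls off the work surface, if the arm or the gripper's body presses on something with over 40 N, if the wrist force passes 120 N, or if a joint passes its speed limit or range.

### The arm

A 7-joint arm with a two-finger parallel gripper is mounted at the origin on the work surface. World frame = base frame: x ahead of the robot, y to its left, z up, the work surface at z = 0. Lengths are in mm, angles in rad, forces in N, time in s.
With the tool pointing down it reaches from about 400 to 875 mm from the base axis. Payload 4.4 kg.
Tool frame: the origin (TCP) lies midway between the tips of the shut fingers; the grasp point (between the pads) lies 19 mm behind it; z points along the fingers, y is the line along which they close (so a half turn about z gives the same grasp; the last joint's range is limited). The gripper opens to 85 mm and grips with 20 to 120 N. Pads are 22 mm wide; open, the fingers measure 114 mm over their backs; the gripper's body (76 mm by 85 mm) begins 54 mm behind the grasp point. The pads swing forward as they close: fully open they stand 13 mm farther back than shut.
Start: joints at [-1.197, 0.628, 0.038, 1.517, -0.027, 0.996, -0.02], TCP at [276.722, 588.169, 231.313] pointing down, gripper open.
Joint ranges: [-3.06, 3.06], [-0.37, 2.12], [-1.25, 1.32], [0.18, 2.47], [-1.1, 4.24], [0.23, 1.98], [-2.94, 2.94]. Speed limits (rad/s): [2.57, 2.57, 3.14, 3.14, 3.14, 3.14, 3.14].

### API

Orientations are given as [roll, pitch, yaw] about the fixed x, y, z axes, in that order (R = Rz(yaw) Ry(pitch) Rx(roll)).
In Python, from cell import read_state, get_image, finish_job gives the robot as it stands.
- The arm moves only by the tool send_rows, never from a script. Its argument "series" is a list of rows, each an object of numbers: "ax", "ay", "az": the turn, a rotation vector about the tool's x, y, z in rad; "dx", "dy", "dz": the shift along the tool's x, y, z in cm; "hand": the closure, from 0 (fully open) to 1 (shut). In form: [{"ax": .., "ay": .., "az": .., "dx": .., "dy": .., "dz": .., "hand": ..}, ...]. A call has 1 to 10 rows; each row is the pose to reach, as a shift and turn from the pose commanded when the call began, along the tool's axes at that moment; what a row does not reach only later rows make up. A row lasts 1/10 s, in which the tool goes at most 50 mm and 8.59 degrees, less where a joint would pass 70% of its speed; a pose out of reach is approached as far as the arm can. A call with a gripper value outside its range is refused whole. The fingers move at their own pace and stop on an object; the grip force is fixed at half the most. Time passes only in rows, so rows that repeat a pose let the fingers close. It gives the time, the measured TCP pose, the force, the opening and the grip force at its end, in the units of the state.
- read_state(): the state, without advancing time (a new reading comes with each control period).
- get_image(name): name is "scene" or "top"; returns a dict with "pixels" (400x640x3 uint8, red, green, blue), "mtx" (3x3 intrinsics, pixels), "k1" (the pictures are not rectified: a ray, as slopes to the right and down, at radius r is drawn at 1 + k1 r^2 times it, then the intrinsics apply), "R" (3x3) and "t" (3): a world point X has camera coordinates R X + t. Camera axes: x right, y down, z forward; pixel columns grow to the right and rows downward; lengths in mm; the calibration is good to about 2 mm. A picture is of the moment at which its call begins. There is no depth.
- finish_job(): hands the job in; it is judged then, once.
The state is a dict: "clock": time; "qpos": joint angles; "qd": joint speeds; "tau": joint torques, N m; "eef_pos": TCP position; "tool_rot": TCP orientation; "force": force on the tool from outside, world axes, zero at the start; "torque": the same for the moment, N m; "width": finger opening in mm; "gripper_force": force on a finger pad.
Only numpy, scipy, OpenCV 4.12 (cv2) and the standard library are available. Lean on these libraries where they do the work, as an engineer would, in place of code of your own. Each camera call takes 0.05 s, during which the arm holds its last target. There are 200 camera calls.

## Working session

There is one attempt and no reset: what is moved stays moved. The work goes in short steps, Python scripts to look and compute and a tool call to move; the robot and the scene stay as the last step left them, time stands still between calls to the robot, and variables do not carry over. Pictures are saved under pics/ and viewed, at most 14 in all, crops included, and the job is handed in when it is done.

Besides the shell and the picture viewer there is one more tool, called after "Call:" as name([rows], argument=value, ...), one row to a line, values as JSON. send_rows: Moves the arm, as the interface text tells. Its arguments: {"type":"object","properties":{"series":{"type":"array","items":{"type":"object","properties":{"ax":{"type":"number"},"ay":{"type":"number"},"az":{"type":"number"},"dx":{"type":"number"},"dy":{"type":"number"},"dz":{"type":"number"},"hand":{"type":"number"}}}}},"required":["series"]}

```bash
mkdir -p pics; cat > h.py <<'E'
import numpy as np, cv2, sys
sys.path.insert(0,'.')
from cell import read_state, get_image, finish_job
def snap(name,fn=None):
    d=get_image(name)
    if fn: cv2.imwrite('pics/'+fn,cv2.cvtColor(np.array(d['pixels']),cv2.COLOR_RGB2BGR))
    return {k:(np.array(v) if k!='k1' else v) for k,v in d.items()}
def dist(d): return np.array([d['k1'],0,0,0,0],float)
def ray(d,uv):
    p=cv2.undistortPoints(np.array(uv,float).reshape(-1,1,2),d['mtx'].astype(float),dist(d)).reshape(-1,2)
    v=np.c_[p,np.ones(len(p))]@d['R']
    return -d['R'].T@d['t'],v
def onz(d,uv,z):
    c,v=ray(d,uv); return c+v*((z-c[2])/v[:,2])[:,None]
def proj(d,X):
    return cv2.projectPoints(np.array(X,float).reshape(-1,1,3),cv2.Rodrigues(d['R'].astype(float))[0],d['t'].astype(float),d['mtx'].astype(float),dist(d))[0].reshape(-1,2)
E
python3 - <<'E'
from h import *
print(read_state())
for n in('scene','top'):
    d=snap(n,n+'0.png'); print(n,d['k1'],d['mtx'].tolist(),(-d['R'].T@d['t']).round(),d['R'].round(2).tolist())
E
```

```text
{'clock': 0.0, 'qpos': array([-1.19676811,  0.62936199,  0.03847419,  1.51836563, -0.02699119,
        0.99628494, -0.02000193]), 'qd': array([ 0.0002628 ,  0.00112576, -0.00112776, -0.00032418,  0.00039092,
       -0.00055244,  0.00058352]), 'tau': array([ 2.22579242e-04, -5.63410664e+01,  1.22572079e+00, -1.93454486e+01,
        1.08590358e-02,  1.01749101e-02,  6.60466199e-06]), 'eef_pos': array([276.48863758, 587.57781726, 230.38015721]), 'tool_rot': array([-3.13969235e+00,  5.21612915e-05,  2.70174134e+00]), 'force': array([-0.1268848 ,  0.78019834, -0.18358119]), 'torque': array([-0.01305657,  0.00433295, -0.04083694]), 'gripper_force': 0.0, 'width': 85.3897145752512}
scene -0.0949658033179904 [[410.0298935897251, 0.0, 314.7189855789984], [0.0, 410.0298935897251, 203.90952276735885], [0.0, 0.0, 1.0]] [1600.  316.  719.] [[-0.35, 0.94, 0.01], [0.49, 0.19, -0.85], [-0.8, -0.29, -0.53]]
top -0.12580844664062005 [[454.0893776953286, 0.0, 316.7914820903833], [0.0, 454.0893776953286, 201.99089599321525], [0.0, 0.0, 1.0]] [ 501.  -26. 1436.] [[0.02, -1.0, 0.01], [-1.0, -0.02, -0.08], [0.08, -0.01, -1.0]]
```

View pics/scene0.png

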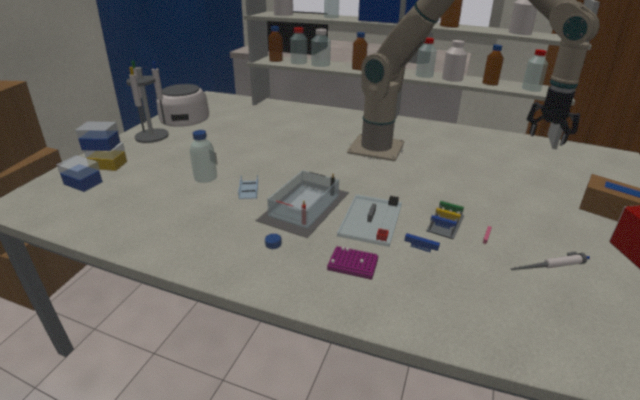

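View pics/top0.png

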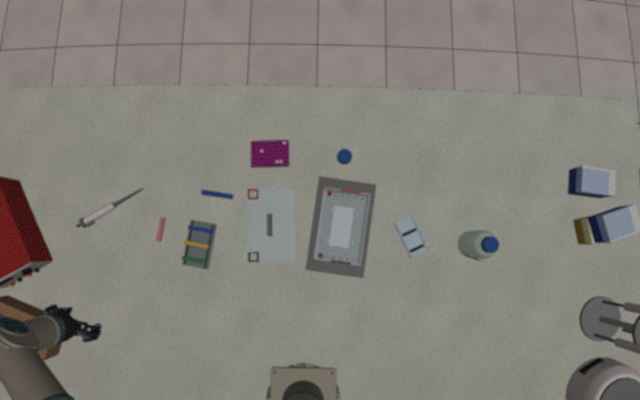

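The top view shows the tank at (341,227) with its black post near (320,255) and its red post near (330,193). The tray is at (410,236) and the lid at (270,226), with its red socket at (253,194) and black socket at (253,256). The rack holds blue at (200,230), yellow at (196,244) and green at (194,260).

Lookalikes:
- **Blue comb:** the rack comb at (200,230), or the bigger loose blue bar at (217,194). I choose the rack comb because it is smaller.
- **Yellow comb:** rack yellow (196,244), or the pink bar (160,229). I choose the yellow one.
- **Tray:** only (410,236).

Next I check these in a close crop.

```bash
python3 - <<'E'
from h import *
im=cv2.imread('pics/top0.png')
c=cv2.resize(im[165:290,150:440],None,fx=2.75,fy=2.75,interpolation=cv2.INTER_CUBIC)
c2=cv2.resize(cv2.imread('pics/scene0.png')[160:260,225:465],(798,332),interpolation=cv2.INTER_CUBIC)[:250]
cv2.imwrite('pics/c1.png',np.vstack([np.pad(c,((0,0),(0,1),(0,0))),c2]) if c.shape[1]==797 else np.vstack([c,c2[:,:c.shape[1]]]))
E
```

```text
(no output)
```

View pics/c1.png

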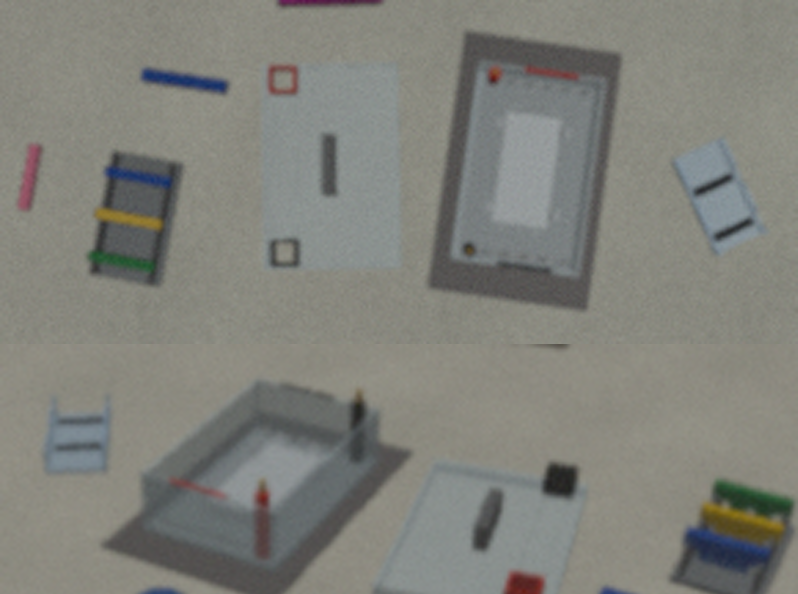

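The crop confirms the choices. The rack combs run blue, yellow, green from top to bottom, and the bigger blue bar and the pink bar lie outside the rack. The tray's end strip is at the lower right, facing the black side of the tank.

```bash
cat > m.py <<'E'
from h import *
import pickle
D={}
for n in('top','scene'):
    ds=[snap(n) for _ in range(6)]; ds[0]['pixels']=np.mean([d['pixels'] for d in ds],0); D[n]=ds[0]
pickle.dump(D,open('D0.pkl','wb'))
E
python3 m.py; cat > m2.py <<'E'
from h import *
import pickle
D=pickle.load(open('D0.pkl','rb'));d=D['top']
im=d['pixels'].astype(np.uint8); hsv=cv2.cvtColor(im,cv2.COLOR_RGB2HSV)
def blobs(d,lo,hi,box,mn=6):
    hs=cv2.cvtColor(d['pixels'].astype(np.uint8),cv2.COLOR_RGB2HSV)
    m=cv2.inRange(hs,lo,hi);k=np.zeros_like(m);x0,y0,x1,y1=box;k[y0:y1,x0:x1]=255;m&=k
    n,l,s,c=cv2.connectedComponentsWithStats(m)
    out=[]
    for i in range(1,n):
        if s[i,4]>=mn:
            ys,xs=np.where(l==i);r=cv2.minAreaRect(np.c_[xs,ys].astype(np.float32))
            out.append((c[i].round(1).tolist(),int(s[i,4]),np.round(cv2.boxPoints(r),1).tolist()))
    return sorted(out,key=lambda o:-o[1])
if __name__=='__main__':
  for nm,lo,hi,box,z in [('blue',(100,90,40),(130,255,255),(175,180,240,275),46),('yellow',(12,110,80),(32,255,255),(175,210,230,280),46),('green',(45,90,30),(90,255,255),(175,210,230,280),46),
   ('red',(0,90,60),(12,255,255),(240,180,380,210),88),('red2',(165,90,60),(180,255,255),(240,180,380,210),88),
   ('dark',(0,0,0),(180,255,75),(240,180,430,275),88),('mag',(140,90,40),(172,255,255),(230,130,300,175),24)]:
    for c,a,b in blobs(d,lo,hi,box)[:8]:
        P=onz(d,b,z)[:,:2]; print(nm,c,a,onz(d,[c],z)[0,:2].round(1),'box',P.round().tolist())
  for p in [(341,227),(410,236),(275,226),(360,200),(320,240),(341,270),(300,250)]: print(p,im[p[1],p[0]],hsv[p[1],p[0]])
E
python3 m2.py
```

```text
blue [216.3, 193.8] 107 [637.1 277.1] box [[637.0, 323.0], [649.0, 322.0], [637.0, 230.0], [626.0, 231.0]]
blue [200.2, 228.9] 89 [527.8 323.6] box [[528.0, 360.0], [539.0, 358.0], [528.0, 286.0], [517.0, 288.0]]
yellow [196.4, 244.1] 91 [480.9 334. ] box [[481.0, 371.0], [492.0, 369.0], [481.0, 296.0], [469.0, 298.0]]
green [194.0, 259.5] 72 [433.6 340. ] box [[433.0, 376.0], [445.0, 374.0], [432.0, 304.0], [421.0, 307.0]]
red [350.6, 191.0] 26 [ 648.  -134.1] box [[649.0, -108.0], [654.0, -109.0], [647.0, -160.0], [642.0, -159.0]]
red [329.4, 191.6] 16 [645.1 -70.7] box [[650.0, -66.0], [650.0, -75.0], [638.0, -76.0], [638.0, -67.0]]
red [248.7, 196.8] 6 [625.6 170. ] box [[629.0, 175.0], [631.0, 172.0], [622.0, 166.0], [620.0, 169.0]]
dark [408.6, 232.0] 22 [ 528.1 -308.9] box [[521.0, -291.0], [538.0, -325.0], [535.0, -326.0], [518.0, -293.0]]
dark [416.4, 247.9] 22 [ 481.  -332.6] box [[475.0, -314.0], [491.0, -349.0], [486.0, -351.0], [471.0, -317.0]]
dark [333.8, 261.3] 6 [438.4 -86.6] box [[439.0, -81.0], [439.0, -90.0], [436.0, -90.0], [436.0, -81.0]]
dark [340.2, 262.2] 6 [ 436.1 -105.6] box [[434.0, -99.0], [437.0, -99.0], [437.0, -111.0], [434.0, -111.0]]
mag [269.1, 153.1] 866 [771.  118.9] box [[808.0, 179.0], [814.0, 62.0], [734.0, 58.0], [728.0, 174.0]]
(341, 227) [146 152 153] [ 94  12 153]
(410, 236) [135 147 153] [100  30 153]
(275, 226) [138 144 141] [ 75  11 144]
(360, 200) [118 124 125] [ 94  14 125]
(320, 240) [118 123 124] [ 95  12 124]
(341, 270) [87 85 85] [ 0  6 87]
(300, 250) [136 135 125] [ 27  21 136]
```

```bash
python3 - <<'E'
from m2 import *
s=D['scene']
def z(d,x0,y0,x1,y1,f):
    return cv2.resize(d['pixels'][y0:y1,x0:x1].astype(np.uint8),None,fx=f,fy=f,interpolation=cv2.INTER_CUBIC)[...,::-1]
a=z(d,300,172,380,282,5);b=z(s,255,165,351,235,4)   # 400x550 ; 384x280
c=z(d,238,182,302,270,3); c=c[:264]
p=np.zeros((552,800,3),np.uint8);p[:550,:400]=a;p[:280,405:405+384]=b;p[285:285+264,405:405+192]=c
t=z(d,390,210,434,264,4.2);p[285:285+t.shape[0],602:602+t.shape[1]]=t
cv2.imwrite('pics/c2.png',p)
# mat
m=cv2.inRange(hsv,(0,0,60),(180,60,100));k=np.zeros_like(m);k[170:285,298:385]=255
ys,xs=np.where(cv2.morphologyEx(m&k,cv2.MORPH_OPEN,np.ones((2,2),np.uint8)));r=cv2.minAreaRect(np.c_[xs,ys].astype(np.float32));B=cv2.boxPoints(r)
P=onz(d,B,1);print('mat',B.round(1).tolist(),P[:,:2].round(1).tolist(),P[:,:2].mean(0).round(1))
# tray
m=cv2.inRange(hsv,(92,22,60),(125,255,255));k=np.zeros_like(m);k[205:268,388:436]=255
m=cv2.morphologyEx(m&k,cv2.MORPH_OPEN,np.ones((2,2),np.uint8));ys,xs=np.where(m);B=cv2.boxPoints(cv2.minAreaRect(np.c_[xs,ys].astype(np.float32)))
for zz in(0,14,28):P=onz(d,B,zz);print('tray',zz,B.round(1).tolist(),P[:,:2].round(1).tolist(),P[:,:2].mean(0).round(1))
print('strip top',onz(d,[(408.6,232),(416.4,247.9)],5).round(1).tolist())
for c,a_,b in blobs(s,(0,0,0),(180,255,85),(235,170,262,200),4): print('strip scene',c,a_,b,onz(s,[c],5).round(1))
E
```

```text
mat [[306.3999938964844, 269.8999938964844], [320.0, 177.3000030517578], [377.0, 185.60000610351562], [363.3999938964844, 278.29998779296875]] [[406.2, -5.0], [699.8, -43.2], [676.1, -225.3], [382.4, -184.4]] [ 541.1 -114.5]
tray 0 [[395.29998779296875, 224.3000030517578], [413.70001220703125, 215.8000030517578], [429.20001220703125, 249.5], [410.79998779296875, 258.0]] [[553.9, -284.5], [581.7, -343.6], [475.0, -394.0], [447.6, -334.9]] [ 514.6 -339.3]
tray 14 [[395.29998779296875, 224.3000030517578], [413.70001220703125, 215.8000030517578], [429.20001220703125, 249.5], [410.79998779296875, 258.0]] [[553.3, -282.0], [580.9, -340.5], [475.3, -390.4], [448.1, -331.9]] [ 514.4 -336.2]
tray 28 [[395.29998779296875, 224.3000030517578], [413.70001220703125, 215.8000030517578], [429.20001220703125, 249.5], [410.79998779296875, 258.0]] [[552.8, -279.5], [580.2, -337.4], [475.5, -386.9], [448.6, -328.9]] [ 514.3 -333.1]
strip top [[529.7, -326.3, 5.0], [479.8, -351.5, 5.0]]
```

View pics/c2.png

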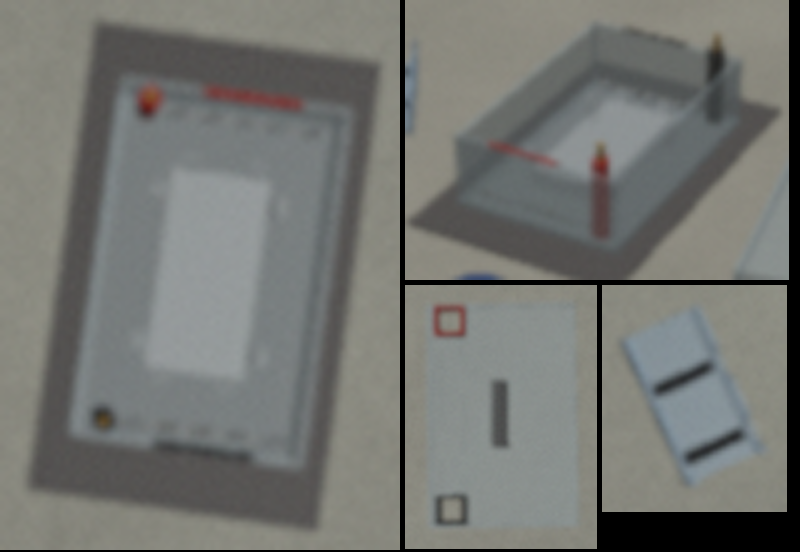

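The picture shows the post tips at (329.4,189.7) for red and (320.2,255.2) for black. It also shows the white platform, the lid sockets at (252.7,193.7) and (253.3,256.5), the handle bar at (269.3,224.5), and the tray strips.

```bash
python3 - <<'E'
from m2 import *
s=D['scene']
cr=lambda l,f,x,y:[((a+.5)/f-.5+x,(b+.5)/f-.5+y) for a,b in l]
po=onz(d,[(329.4,189.7),(320.2,255.2)],88)[:,:2];print('posts',po.round(1).tolist())
ps=onz(s,cr([(195,146),(312,36)],4,255,165),88)[:,:2];print('posts scene',ps.round(1).tolist())
pl=onz(d,cr([(175,170),(270,180),(242,378),(147,367)],5,300,172),22)[:,:2];print('plat',pl.round(1).tolist(),pl.mean(0))
for nm,q in(('top',po),('sc',ps)):
    u=q[0]-q[1];L=np.linalg.norm(u);u/=L;print(nm,L,np.degrees(np.arctan2(u[1],u[0])),q.mean(0)-52*np.array([-u[1],u[0]]))
print('sockets',onz(d,[(252.7,193.7),(253.3,256.5)],14).round(1).tolist())
b=blobs(d,(0,0,50),(180,60,110),(262,205,278,245),10)[0];print('bar',b,onz(d,b[2],40).round(1).tolist(),onz(d,[b[0]],42).round(1))
# tray corners crop (t at 602,285, f 4.2)
q=cr([(a-602,c-285) for a,c in[(655,391),(713,368),(686,459),(744,433)]],4.2,390,210)
for zz in(4,24):
  P=onz(d,q,zz)[:,:2];m,e=P[:2].mean(0),P[2:].mean(0);u=(m-e);L=np.linalg.norm(u);print('strips',zz,P.round(1).tolist(),m,e,L,np.degrees(np.arctan2(u[1],u[0])),'c',(m+e)/2+u/L*14)
E
```

```text
posts [[650.8, -70.6], [455.8, -46.2]]
posts scene [[651.4, -70.8], [456.0, -45.7]]
plat [[608.5, -89.8], [603.2, -149.3], [479.6, -133.1], [485.6, -74.0]] [ 544.20665945 -111.53545143]
top 196.54474987005867 -7.1523325361847325 [ 546.83431075 -109.99999557]
sc 196.98531578181462 -7.30883137187489 [ 547.06780816 -109.81052088]
sockets [[642.4, 168.4, 14.0], [445.6, 161.4, 14.0]]
bar ([269.0, 224.5], 108, [[267.0, 214.0], [271.0, 214.0], [271.0, 235.0], [267.0, 235.0]]) [[577.7, 118.9, 40.0], [577.9, 106.5, 40.0], [513.4, 105.1, 40.0], [513.2, 117.4, 40.0]] [[545.4 111.8  42. ]]
strips 4 [[520.5, -306.2], [538.4, -350.4], [469.6, -330.0], [489.6, -374.3]] [ 529.41583635 -328.29614386] [ 479.61573741 -352.12832862] 55.20890222634594 25.573771016243164 c [ 517.14421014 -334.16881619]
strips 24 [[520.2, -302.3], [537.8, -345.9], [470.1, -325.7], [489.8, -369.4]] [ 529.02017675 -324.07003023] [ 479.91578166 -347.56928106] 54.43763777632983 25.57377101624313 c [ 517.09640247 -329.7762356 ]
```

```bash
cat > g.py <<'E'
# usage: g.py x y z yawdeg  -> shift in cm / az in rad in the current tool frame
from h import *
from scipy.spatial.transform import Rotation as Ro
def go(x,y,z,yaw):
    s=read_state();R=Ro.from_euler('xyz',s['tool_rot']);T=Ro.from_euler('xyz',[np.pi,0,np.radians(yaw)])
    v=R.inv().apply(np.array([x,y,z])-s['eef_pos'])/10
    a=(R.inv()*T).as_rotvec()
    print('at',s['eef_pos'].round(1),'yaw',np.degrees(s['tool_rot']).round(2),'w',round(s['width'],1),'t',s['clock'],'F',s['force'].round(1)); print('d',v.round(2),'a',a.round(3))
if __name__=='__main__':go(*map(float,sys.argv[1:5]))
E
python3 g.py 520 150 230 90
```

```text
at [276.7 588.2 231.3] yaw [180.   -0.  154.8] w 85.2 t 0.7 F [ 0.3 -0.6 -0.4]
d [-40.67 -29.29   0.13] a [ 0.    -0.     1.131]
```

Call:
send_rows([
  {"dx":-40.7,"dy":-29.3,"az":1.13,"hand":0},
  {"dx":-40.7,"dy":-29.3,"az":1.13,"hand":0},
  {"dx":-40.7,"dy":-29.3,"az":1.13,"hand":0},
  {"dx":-40.7,"dy":-29.3,"az":1.13,"hand":0},
  {"dx":-40.7,"dy":-29.3,"az":1.13,"hand":0},
  {"dx":-40.7,"dy":-29.3,"az":1.13,"hand":0},
  {"dx":-40.7,"dy":-29.3,"az":1.13,"hand":0},
  {"dx":-40.7,"dy":-29.3,"az":1.13,"hand":0},
  {"dx":-40.7,"dy":-29.3,"az":1.13,"hand":0},
  {"dx":-40.7,"dy":-29.3,"az":1.13,"hand":0},
])

```text
invalid input at $.series[0]: expected keys ax, ay, az, dx, dy, dz, hand
```

```bash
python3 g.py 516 -335 120 25.5
```

```text
at [276.7 588.2 231.3] yaw [180.   -0.  154.8] w 85.2 t 0.7 F [ 0.3 -0.6 -0.4]
d [-60.96 -73.35  11.13] a [-0.    -0.     2.257]
```

Call:
send_rows([
  {"ax":0,"ay":0,"az":1.13,"dx":-40.7,"dy":-29.3,"dz":0,"hand":0},
  {"ax":0,"ay":0,"az":1.13,"dx":-40.7,"dy":-29.3,"dz":0,"hand":0},
  {"ax":0,"ay":0,"az":1.13,"dx":-40.7,"dy":-29.3,"dz":0,"hand":0},
  {"ax":0,"ay":0,"az":1.13,"dx":-40.7,"dy":-29.3,"dz":0,"hand":0},
  {"ax":0,"ay":0,"az":1.13,"dx":-40.7,"dy":-29.3,"dz":0,"hand":0},
  {"ax":0,"ay":0,"az":1.13,"dx":-40.7,"dy":-29.3,"dz":0,"hand":0},
  {"ax":0,"ay":0,"az":1.13,"dx":-40.7,"dy":-29.3,"dz":0,"hand":0},
  {"ax":0,"ay":0,"az":1.13,"dx":-40.7,"dy":-29.3,"dz":0,"hand":0},
  {"ax":0,"ay":0,"az":1.13,"dx":-40.7,"dy":-29.3,"dz":0,"hand":0},
  {"ax":0,"ay":0,"az":1.13,"dx":-40.7,"dy":-29.3,"dz":0,"hand":0},
])

```text
clock: 1.7
eef_pos: [520.3, 149.5, 231.6]
tool_rot: [3.141, -0.0, 1.572]
force: [1.0, 0.6, -0.1]
width: 85.4
gripper_force: 0.0
```

```bash
python3 g.py 516 -335 120 25.5
```

```text
at [520.3 149.5 231.6] yaw [ 1.7997e+02 -2.0000e-02  9.0080e+01] w 85.4 t 1.7 F [ 1.   0.6 -0.1]
d [-48.46  -0.51  11.14] a [ 0.000e+00 -1.000e-03  1.127e+00]
```

Call:
send_rows([
  {"ax":0,"ay":0,"az":1.127,"dx":-48.5,"dy":-0.5,"dz":5,"hand":0},
  {"ax":0,"ay":0,"az":1.127,"dx":-48.5,"dy":-0.5,"dz":5,"hand":0},
  {"ax":0,"ay":0,"az":1.127,"dx":-48.5,"dy":-0.5,"dz":5,"hand":0},
  {"ax":0,"ay":0,"az":1.127,"dx":-48.5,"dy":-0.5,"dz":5,"hand":0},
  {"ax":0,"ay":0,"az":1.127,"dx":-48.5,"dy":-0.5,"dz":5,"hand":0},
  {"ax":0,"ay":0,"az":1.127,"dx":-48.5,"dy":-0.5,"dz":11,"hand":0},
  {"ax":0,"ay":0,"az":1.127,"dx":-48.5,"dy":-0.5,"dz":11,"hand":0},
  {"ax":0,"ay":0,"az":1.127,"dx":-48.5,"dy":-0.5,"dz":11,"hand":0},
  {"ax":0,"ay":0,"az":1.127,"dx":-48.5,"dy":-0.5,"dz":11,"hand":0},
  {"ax":0,"ay":0,"az":1.127,"dx":-48.5,"dy":-0.5,"dz":11,"hand":0},
])

```text
clock: 2.7
eef_pos: [515.1, -334.7, 120.8]
tool_rot: [-3.142, -0.0, 0.445]
force: [1.2, 0.5, 0.7]
width: 85.2
gripper_force: 0.0
```

```bash
python3 g.py 516 -335 1 25.5; python3 - <<'E'
from h import *
a=snap('top');b=snap('scene')
z=lambda d,x0,y0,x1,y1,f:cv2.resize(d['pixels'][y0:y1,x0:x1],None,fx=f,fy=f,interpolation=cv2.INTER_CUBIC)[...,::-1]
A=z(a,370,190,450,270,4.9);B=z(b,200,130,280,210,4.9)
cv2.imwrite('pics/s1.png',np.hstack([A,B]))
E
```

```text
at [ 515.1 -334.7  120.8] yaw [-1.800e+02 -2.000e-02  2.551e+01] w 85.2 t 2.7 F [1.2 0.5 0.7]
d [ 0.06  0.07 11.98] a [-0. -0.  0.]
```

View pics/s1.png

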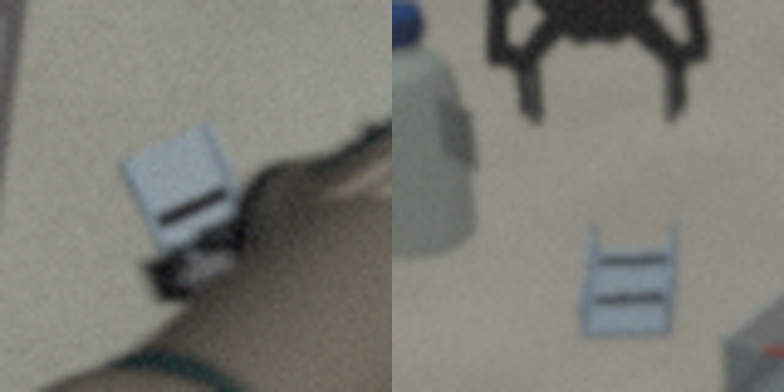

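The gripper straddles the tray in the scene view, with the fingers at (530,110) and (675,110) above tray walls at (590,235) and (675,235). I lower onto it.

Call:
send_rows([
  {"ax":0,"ay":0,"az":0,"dx":0.1,"dy":0.1,"dz":4,"hand":0},
  {"ax":0,"ay":0,"az":0,"dx":0.1,"dy":0.1,"dz":8,"hand":0},
  {"ax":0,"ay":0,"az":0,"dx":0.1,"dy":0.1,"dz":10,"hand":0},
  {"ax":0,"ay":0,"az":0,"dx":0.1,"dy":0.1,"dz":11,"hand":0},
  {"ax":0,"ay":0,"az":0,"dx":0.1,"dy":0.1,"dz":12,"hand":0},
  {"ax":0,"ay":0,"az":0,"dx":0.1,"dy":0.1,"dz":12,"hand":0},
])

```text
clock: 3.4
eef_pos: [516.4, -333.2, 1.3]
tool_rot: [-3.141, 0.0, 0.445]
force: [-0.3, 0.6, -0.1]
width: 85.3
gripper_force: 0.0
```

Call:
send_rows([
  {"ax":0,"ay":0,"az":0,"dx":0,"dy":0,"dz":0,"hand":0.5},
  {"ax":0,"ay":0,"az":0,"dx":0,"dy":0,"dz":0,"hand":0.5},
  {"ax":0,"ay":0,"az":0,"dx":0,"dy":0,"dz":0,"hand":0.5},
  {"ax":0,"ay":0,"az":0,"dx":0,"dy":0,"dz":0,"hand":0.5},
  {"ax":0,"ay":0,"az":0,"dx":0,"dy":0,"dz":0,"hand":0.5},
  {"ax":0,"ay":0,"az":0,"dx":0,"dy":0,"dz":0,"hand":0.5},
  {"ax":0,"ay":0,"az":0,"dx":0,"dy":0,"dz":0,"hand":0.5},
  {"ax":0,"ay":0,"az":0,"dx":0,"dy":0,"dz":0,"hand":0.5},
])

```text
clock: 4.2
eef_pos: [517.2, -334.2, 3.1]
tool_rot: [3.14, -0.001, 0.445]
force: [0.2, 0.6, 7.2]
width: 60.7
gripper_force: 66.7
```

Call:
send_rows([
  {"ax":0,"ay":0,"az":0,"dx":0,"dy":0,"dz":-1,"hand":0.5},
  {"ax":0,"ay":0,"az":0,"dx":0,"dy":0,"dz":-3,"hand":0.5},
  {"ax":0,"ay":0,"az":0,"dx":0,"dy":0,"dz":-6,"hand":0.5},
  {"ax":0,"ay":0,"az":0,"dx":0,"dy":0,"dz":-9,"hand":0.5},
  {"ax":0,"ay":0,"az":0,"dx":0,"dy":0,"dz":-12,"hand":0.5},
  {"ax":0,"ay":0,"az":0,"dx":0,"dy":0,"dz":-15,"hand":0.5},
  {"ax":0,"ay":0,"az":0,"dx":0,"dy":0,"dz":-15,"hand":0.5},
])

```text
clock: 4.9
eef_pos: [518.3, -335.5, 156.4]
tool_rot: [3.135, -0.004, 0.445]
force: [1.0, -0.6, -1.3]
width: 60.6
gripper_force: 66.0
```

```bash
python3 g.py 546.5 -110 150 -7.3
```

```text
at [ 518.3 -335.5  156.4] yaw [179.59  -0.23  25.48] w 60.6 t 4.9 F [ 1.  -0.6 -1.3]
d [ 12.24 -19.15   0.56] a [ 0.006 -0.006  0.572]
```

Call:
send_rows([
  {"ax":0,"ay":0,"az":0.1,"dx":2,"dy":-3,"dz":0,"hand":0.5},
  {"ax":0,"ay":0,"az":0.2,"dx":4,"dy":-6.5,"dz":0,"hand":0.5},
  {"ax":0,"ay":0,"az":0.3,"dx":6,"dy":-10,"dz":0,"hand":0.5},
  {"ax":0,"ay":0,"az":0.4,"dx":8,"dy":-13,"dz":0,"hand":0.5},
  {"ax":0,"ay":0,"az":0.5,"dx":10.5,"dy":-16,"dz":0,"hand":0.5},
  {"ax":0,"ay":0,"az":0.572,"dx":12.2,"dy":-19.2,"dz":0,"hand":0.5},
  {"ax":0,"ay":0,"az":0.572,"dx":12.2,"dy":-19.2,"dz":0,"hand":0.5},
  {"ax":0,"ay":0,"az":0.572,"dx":12.2,"dy":-19.2,"dz":0,"hand":0.5},
  {"ax":0,"ay":0,"az":0.572,"dx":12.2,"dy":-19.2,"dz":0,"hand":0.5},
])

```text
clock: 5.8
eef_pos: [543.4, -109.0, 151.6]
tool_rot: [3.141, 0.0, -0.128]
force: [0.4, -0.7, -0.9]
width: 60.9
gripper_force: 65.9
```

```bash
python3 g.py 546.5 -110 150 -7.3; python3 - <<'E'
from h import *
a=snap('top');b=snap('scene')
z=lambda d,x0,y0,x1,y1,f:cv2.resize(d['pixels'][y0:y1,x0:x1],None,fx=f,fy=f,interpolation=cv2.INTER_CUBIC)[...,::-1]
A=z(a,295,170,395,280,4);B=z(b,250,110,350,220,4)
cv2.imwrite('pics/s2.png',np.hstack([A,B]))
E
```

```text
at [ 543.4 -109.   151.6] yaw [179.94   0.    -7.35] w 60.9 t 5.8 F [ 0.4 -0.7 -0.9]
d [0.32 0.06 0.16] a [ 0.001  0.    -0.001]
```

View pics/s2.png

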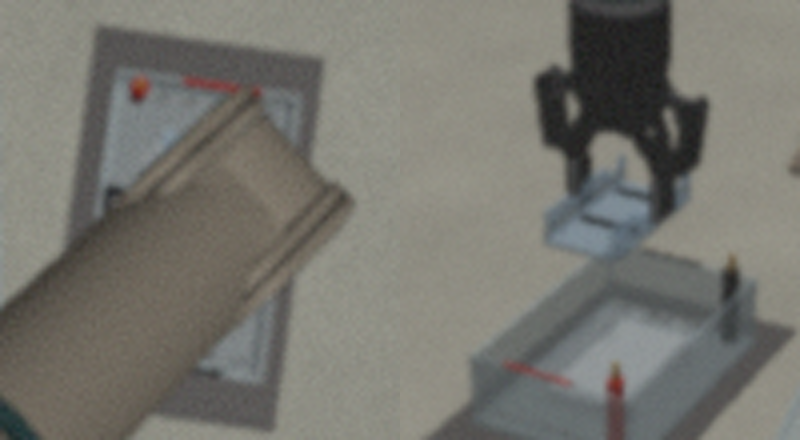

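The tray is held level above the tank, with its strips at crop (597,220) and (628,193). The front (+x) end runs from (546,240) to (625,256).

```bash
python3 - <<'E'
from h import *
d=snap('scene');im=d['pixels'].astype(float)
g=cv2.cvtColor(d['pixels'],cv2.COLOR_RGB2GRAY)
s=read_state();p=s['eef_pos'];th=s['tool_rot'][2];u=np.array([np.cos(th),np.sin(th)]);n=np.array([-u[1],u[0]])
def loc(uv,z):
    P=onz(d,uv,z)[:,:2]-p[:2];return np.c_[P@u,P@n].round(1).tolist()
cr=lambda l:[(250+(a-400+.5)/4-.5,110+(b+.5)/4-.5) for a,b in l]
zb=p[2]+10.9-14
print('strips',loc(cr([(597,220),(628,193)]),zb+4),loc(cr([(580,216),(615,226)]),zb+4),'expect x 14,-42')
print('front bottom corners',loc(cr([(548,243),(625,257)]),zb),'expect 60, -31/31'); print('front top wall',loc(cr([(546,212)]),zb+28))
sub=g[158:175,280:320];print(sub[::1,::1])
E
```

```text
strips [[13.2, -13.2], [-40.1, -15.5]] [[13.6, -28.1], [15.5, 4.0]] expect x 14,-42
front bottom corners [[57.7, -30.3], [49.5, 31.6]] expect 60, -31/31
front top wall [[61.5, -28.8]]
[[140 140 142 142 140 143 140 142 142 141 135 119  92  72  72  81  82  84
   87  97 102 113 121 119 112 100  89  82  82  84  91  96  80  66  56  46
   42  44  61  86]
 [139 140 140 138 140 142 142 143 140 135 128 116  99  93  83  78  76  81
   96 103 118 126 132 133 131 122 117 113 106  98  90  79  68  66  57  44
   36  38  61  90]
 [140 142 142 141 139 140 142 145 139 130 120 110 100  96  83  78  83  93
  107 117 126 133 135 138 135 134 135 129 131 121 116 103  83  71  57  48
   36  37  64  91]
 [142 141 142 140 142 142 138 136 131 119 108 104 100  97  90  87  97 112
  124 130 134 136 136 138 137 137 136 136 136 135 132 125  92  71  60  43
   44  44  66  94]
 [143 142 141 143 141 138 133 123 118 111 107  99  99  95  97  95 106 120
  129 135 136 138 138 138 138 136 137 135 137 135 135 126  94  70  59  43
   42  53  78 103]
 [143 142 142 141 139 130 120 111 108 105 103  96  98 100 100  95  98 109
  119 1
[... 1223 characters left out ...]
 140 143 141
  141 144 141 141]
 [138 142 143 141 142 139 129 121 121 120 120 124 125 129 133 132 136 138
  136 135 136 128 118 105 104 103 102 106 106 114 118 121 132 134 137 139
  139 141 141 143]
 [141 139 142 141 137 142 138 136 129 129 124 123 117 121 120 124 123 127
  133 133 131 121 113 103  97  98  99 102 105 105 106 104 108 114 124 130
  133 136 137 140]
 [140 139 140 137 142 140 139 139 142 140 137 134 128 126 124 122 119 119
  121 121 117 113 109 102  95  94  96 102 105 104 103  98  95  96 105 114
  110 114 120 132]
 [139 139 138 142 143 141 140 141 142 140 141 138 137 136 134 131 130 121
  113 109 104 100  99  96  97  98 100 104 107 106 107 105 104 104 101 101
   95  98 104 113]]
```

Call:
send_rows([
  {"ax":0,"ay":0,"az":0,"dx":0.3,"dy":0.1,"dz":1,"hand":0.5},
  {"ax":0,"ay":0,"az":0,"dx":0.3,"dy":0.1,"dz":3,"hand":0.5},
  {"ax":0,"ay":0,"az":0,"dx":0.3,"dy":0.1,"dz":5,"hand":0.5},
  {"ax":0,"ay":0,"az":0,"dx":0.3,"dy":0.1,"dz":7,"hand":0.5},
  {"ax":0,"ay":0,"az":0,"dx":0.3,"dy":0.1,"dz":9,"hand":0.5},
  {"ax":0,"ay":0,"az":0,"dx":0.3,"dy":0.1,"dz":10,"hand":0.5},
  {"ax":0,"ay":0,"az":0,"dx":0.3,"dy":0.1,"dz":11,"hand":0.5},
  {"ax":0,"ay":0,"az":0,"dx":0.3,"dy":0.1,"dz":11,"hand":0.5},
  {"ax":0,"ay":0,"az":0,"dx":0.3,"dy":0.1,"dz":11,"hand":0.5},
])

```text
clock: 6.85
eef_pos: [547.0, -109.5, 41.9]
tool_rot: [3.141, -0.001, -0.128]
force: [-0.1, -0.2, -0.9]
width: 60.8
gripper_force: 65.9
```

```bash
python3 g.py 546.5 -110 26 -7.3
```

```text
at [ 547.  -109.5   41.9] yaw [ 1.7999e+02 -4.0000e-02 -7.3100e+00] w 60.8 t 6.85 F [-0.1 -0.2 -0.9]
d [-0.04  0.06  1.59] a [ 0.    -0.001 -0.   ]
```

Call:
send_rows([
  {"ax":0,"ay":0,"az":0,"dx":0,"dy":0.05,"dz":0.4,"hand":0.5},
  {"ax":0,"ay":0,"az":0,"dx":0,"dy":0.05,"dz":0.7,"hand":0.5},
  {"ax":0,"ay":0,"az":0,"dx":0,"dy":0.05,"dz":0.9,"hand":0.5},
  {"ax":0,"ay":0,"az":0,"dx":0,"dy":0.05,"dz":1.1,"hand":0.5},
  {"ax":0,"ay":0,"az":0,"dx":0,"dy":0.05,"dz":1.2,"hand":0.5},
  {"ax":0,"ay":0,"az":0,"dx":0,"dy":0.05,"dz":1.3,"hand":0.5},
  {"ax":0,"ay":0,"az":0,"dx":0,"dy":0.05,"dz":1.4,"hand":0.5},
  {"ax":0,"ay":0,"az":0,"dx":0,"dy":0.05,"dz":1.4,"hand":0.5},
])

```text
clock: 7.65
eef_pos: [546.5, -109.6, 27.5]
tool_rot: [-3.142, 0.0, -0.127]
force: [-0.5, 0.1, -0.7]
width: 60.9
gripper_force: 65.9
```

Call:
send_rows([
  {"ax":0,"ay":0,"az":0,"dx":0,"dy":0,"dz":0.05,"hand":0.5},
  {"ax":0,"ay":0,"az":0,"dx":0,"dy":0,"dz":0.1,"hand":0.5},
  {"ax":0,"ay":0,"az":0,"dx":0,"dy":0,"dz":0.15,"hand":0.5},
  {"ax":0,"ay":0,"az":0,"dx":0,"dy":0,"dz":0.2,"hand":0.5},
  {"ax":0,"ay":0,"az":0,"dx":0,"dy":0,"dz":0.25,"hand":0.5},
  {"ax":0,"ay":0,"az":0,"dx":0,"dy":0,"dz":0.25,"hand":0.5},
])

```text
clock: 8.25
eef_pos: [545.9, -109.6, 25.4]
tool_rot: [-3.141, 0.001, -0.128]
force: [-4.6, 1.0, 6.1]
width: 60.7
gripper_force: 66.8
```

Call:
send_rows([
  {"ax":0,"ay":0,"az":0,"dx":-0.05,"dy":0,"dz":0,"hand":0.5},
  {"ax":0,"ay":0,"az":0,"dx":-0.1,"dy":0,"dz":0.05,"hand":0.5},
  {"ax":0,"ay":0,"az":0,"dx":-0.15,"dy":0,"dz":0.1,"hand":0.5},
  {"ax":0,"ay":0,"az":0,"dx":-0.15,"dy":0,"dz":0.1,"hand":0.5},
  {"ax":0,"ay":0,"az":0,"dx":-0.15,"dy":0,"dz":0.1,"hand":0.5},
])

```text
clock: 8.75
eef_pos: [545.9, -109.6, 25.2]
tool_rot: [-3.141, -0.002, -0.127]
force: [-4.0, 0.7, 11.5]
width: 60.5
gripper_force: 67.5
```

Call:
send_rows([
  {"ax":0,"ay":0,"az":0,"dx":0,"dy":0,"dz":0,"hand":0.25},
  {"ax":0,"ay":0,"az":0,"dx":0,"dy":0,"dz":0,"hand":0.15},
  {"ax":0,"ay":0,"az":0,"dx":0,"dy":0,"dz":0,"hand":0.05},
  {"ax":0,"ay":0,"az":0,"dx":0,"dy":0,"dz":0,"hand":0.0},
  {"ax":0,"ay":0,"az":0,"dx":0,"dy":0,"dz":-1,"hand":0.0},
  {"ax":0,"ay":0,"az":0,"dx":0,"dy":0,"dz":-3,"hand":0.0},
  {"ax":0,"ay":0,"az":0,"dx":0,"dy":0,"dz":-7,"hand":0.0},
  {"ax":0,"ay":0,"az":0,"dx":0,"dy":0,"dz":-12,"hand":0.0},
  {"ax":0,"ay":0,"az":0,"dx":0,"dy":0,"dz":-16,"hand":0.0},
  {"ax":0,"ay":0,"az":0,"dx":0,"dy":0,"dz":-18,"hand":0.6},
])

```text
clock: 9.75
eef_pos: [546.4, -110.4, 208.3]
tool_rot: [3.141, -0.005, -0.128]
force: [0.4, -0.3, 0.1]
width: 73.1
gripper_force: 0.0
```

```bash
python3 g.py 480.7 332.8 150 80.3
```

```text
at [ 546.4 -110.4  208.3] yaw [179.96  -0.3   -7.33] w 73.1 t 9.75 F [ 0.4 -0.3  0.1]
d [-12.2  -43.13   5.74] a [ 0.005 -0.004 -1.529]
```

Call:
send_rows([
  {"ax":0,"ay":0,"az":-1.53,"dx":-12.2,"dy":-43.1,"dz":5.7,"hand":0.6},
  {"ax":0,"ay":0,"az":-1.53,"dx":-12.2,"dy":-43.1,"dz":5.7,"hand":0.6},
  {"ax":0,"ay":0,"az":-1.53,"dx":-12.2,"dy":-43.1,"dz":5.7,"hand":0.6},
  {"ax":0,"ay":0,"az":-1.53,"dx":-12.2,"dy":-43.1,"dz":5.7,"hand":0.6},
  {"ax":0,"ay":0,"az":-1.53,"dx":-12.2,"dy":-43.1,"dz":5.7,"hand":0.6},
  {"ax":0,"ay":0,"az":-1.53,"dx":-12.2,"dy":-43.1,"dz":5.7,"hand":0.6},
  {"ax":0,"ay":0,"az":-1.53,"dx":-12.2,"dy":-43.1,"dz":5.7,"hand":0.6},
  {"ax":0,"ay":0,"az":-1.53,"dx":-12.2,"dy":-43.1,"dz":5.7,"hand":0.6},
  {"ax":0,"ay":0,"az":-1.53,"dx":-12.2,"dy":-43.1,"dz":5.7,"hand":0.6},
  {"ax":0,"ay":0,"az":-1.53,"dx":-12.2,"dy":-43.1,"dz":5.7,"hand":0.6},
])

```text
clock: 10.75
eef_pos: [475.2, 342.7, 146.3]
tool_rot: [-3.139, -0.004, 1.39]
force: [-0.8, -0.5, -0.7]
width: 34.1
gripper_force: 0.0
```

```bash
python3 g.py 480.7 332.8 150 80.3; python3 - <<'E'
from m2 import blobs
from h import *
def avg(n):
    ds=[snap(n) for _ in range(4)];ds[0]['pixels']=np.mean([d['pixels'] for d in ds],0).astype(np.uint8);return ds[0]
a=avg('top');b=avg('scene')
z=lambda d,x0,y0,x1,y1,f:cv2.resize(d['pixels'][y0:y1,x0:x1],None,fx=f,fy=f,interpolation=cv2.INTER_CUBIC)[...,::-1]
cv2.imwrite('pics/s3.png',np.hstack([z(a,300,172,380,282,5),z(b,255,155,335,265,5)]))
cv2.imwrite('pics/s3b.png',z(b,400,120,500,250,4))
c=np.array([547,-110]);u=np.array([np.cos(np.radians(-7.25)),np.sin(np.radians(-7.25))]);n=np.array([-u[1],u[0]])
for d,nm,box in((a,'top',(318,195,365,258)),(b,'scene',(270,180,335,220))):
  for ce,A,bx in blobs(d,(0,0,0),(180,255,80),box,5):
    P=onz(d,[ce]+bx,26)[:,:2]-c;print(nm,ce,A,np.c_[P@u,P@n].round(1).tolist())
E
```

```text
at [475.2 342.7 146.3] yaw [-179.85   -0.22   79.66] w 34.1 t 10.75 F [-0.8 -0.5 -0.7]
d [-0.88  0.71 -0.37] a [-0.003 -0.004 -0.011]
top [341.7, 221.0] 27 [[13.7, -0.6], [10.7, 20.4], [16.4, 20.5], [16.6, -20.3], [10.9, -20.4]]
top [339.2, 239.0] 27 [[-42.6, -0.6], [-44.6, 22.0], [-39.3, 21.8], [-40.2, -21.9], [-45.9, -21.7]]
top [320.0, 254.4] 5 [[-98.1, 51.6], [-97.3, 54.8], [-96.5, 48.7], [-99.5, 48.3], [-100.4, 54.4]]
scene [332.1, 187.1] 59 [[-115.7, 44.0], [-157.7, 15.6], [-164.4, 27.9], [-77.1, 69.7], [-70.7, 58.1]]
```

View pics/s3.png

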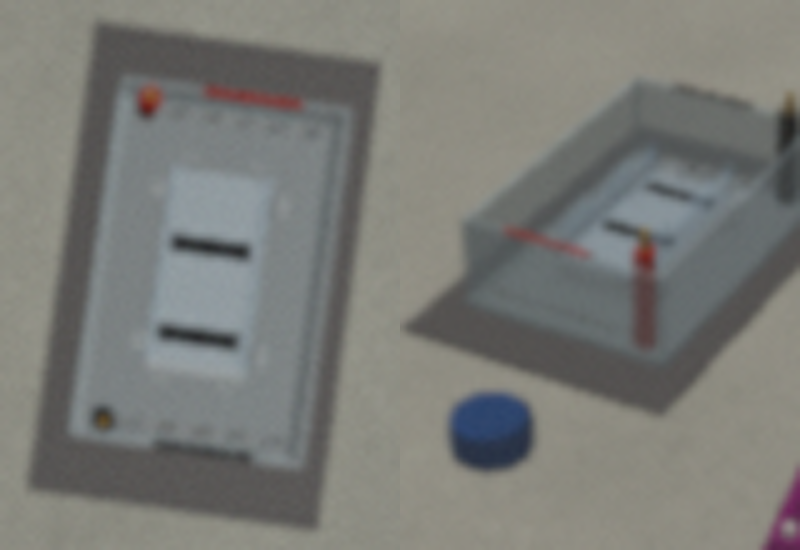

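The tray is seated. Its strips measure at tank x = 13.7 and -42.6, y = -0.6, with the end slot on the black side. Next is the yellow comb.

Call:
send_rows([
  {"ax":0,"ay":0,"az":-0.01,"dx":-0.9,"dy":0.7,"dz":-0.3,"hand":0.6},
  {"ax":0,"ay":0,"az":-0.01,"dx":-0.9,"dy":0.7,"dz":2,"hand":0.6},
  {"ax":0,"ay":0,"az":-0.01,"dx":-0.9,"dy":0.7,"dz":4,"hand":0.6},
  {"ax":0,"ay":0,"az":-0.01,"dx":-0.9,"dy":0.7,"dz":6,"hand":0.6},
  {"ax":0,"ay":0,"az":-0.01,"dx":-0.9,"dy":0.7,"dz":7,"hand":0.6},
  {"ax":0,"ay":0,"az":-0.01,"dx":-0.9,"dy":0.7,"dz":7,"hand":0.6},
  {"ax":0,"ay":0,"az":-0.01,"dx":-0.9,"dy":0.7,"dz":7,"hand":0.6},
])

```text
clock: 11.85
eef_pos: [484.6, 323.0, 77.7]
tool_rot: [3.141, -0.0, 1.382]
force: [-0.7, -0.3, -1.0]
width: 34.4
gripper_force: 0.0
```

```bash
python3 g.py 480.7 332.8 23 80.4; python3 - <<'E'
from h import *
b=snap('scene')
z=lambda d,x0,y0,x1,y1,f:cv2.resize(d['pixels'][y0:y1,x0:x1],None,fx=f,fy=f,interpolation=cv2.INTER_CUBIC)[...,::-1]
cv2.imwrite('pics/s4.png',z(b,400,150,500,250,5))
E
```

```text
at [484.6 323.   77.7] yaw [ 1.7996e+02 -2.0000e-02  7.9190e+01] w 34.4 t 11.85 F [-0.7 -0.3 -1. ]
d [ 0.88 -0.57  5.47] a [ 0.001 -0.    -0.021]
```

View pics/s4.png

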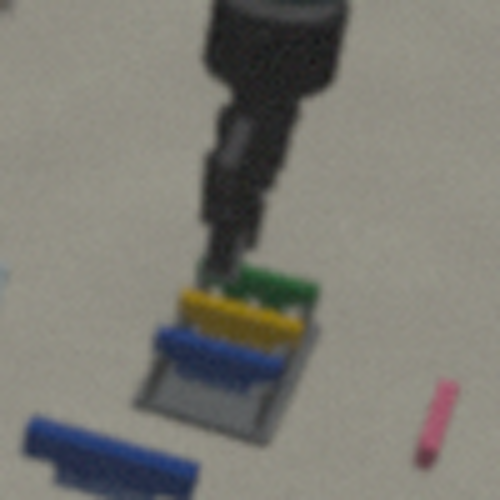

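The view shows yellow in the middle at (240,318), with the fingertips still short of it because the correction was taken before the arm had settled. I correct at height first.

Call:
send_rows([
  {"ax":0,"ay":0,"az":-0.02,"dx":0.9,"dy":-0.55,"dz":0,"hand":0.6},
  {"ax":0,"ay":0,"az":-0.02,"dx":0.9,"dy":-0.55,"dz":0,"hand":0.6},
  {"ax":0,"ay":0,"az":-0.02,"dx":0.9,"dy":-0.55,"dz":1,"hand":0.6},
  {"ax":0,"ay":0,"az":-0.02,"dx":0.9,"dy":-0.55,"dz":1.5,"hand":0.6},
  {"ax":0,"ay":0,"az":-0.02,"dx":0.9,"dy":-0.55,"dz":1.5,"hand":0.6},
  {"ax":0,"ay":0,"az":-0.02,"dx":0.9,"dy":-0.55,"dz":1.5,"hand":0.6},
])

```text
clock: 12.5
eef_pos: [480.1, 332.9, 61.7]
tool_rot: [-3.141, 0.001, 1.402]
force: [-0.8, -0.4, -0.6]
width: 34.1
gripper_force: 0.0
```

```bash
python3 g.py 480.7 332.8 23 80.4
```

```text
at [480.1 332.9  61.7] yaw [-1.7998e+02  4.0000e-02  8.0350e+01] w 34.1 t 12.5 F [-0.8 -0.4 -0.6]
d [0.01 0.06 3.87] a [-0.     0.001 -0.001]
```

Call:
send_rows([
  {"ax":0,"ay":0,"az":0,"dx":0,"dy":0.05,"dz":1,"hand":0.6},
  {"ax":0,"ay":0,"az":0,"dx":0,"dy":0.05,"dz":2,"hand":0.6},
  {"ax":0,"ay":0,"az":0,"dx":0,"dy":0.05,"dz":3,"hand":0.6},
  {"ax":0,"ay":0,"az":0,"dx":0,"dy":0.05,"dz":3.9,"hand":0.6},
  {"ax":0,"ay":0,"az":0,"dx":0,"dy":0.05,"dz":3.9,"hand":0.6},
  {"ax":0,"ay":0,"az":0,"dx":0,"dy":0.05,"dz":3.9,"hand":0.75},
  {"ax":0,"ay":0,"az":0,"dx":0,"dy":0.05,"dz":3.9,"hand":0.95},
  {"ax":0,"ay":0,"az":0,"dx":0,"dy":0.05,"dz":3.9,"hand":0.95},
  {"ax":0,"ay":0,"az":0,"dx":0,"dy":0.05,"dz":3.9,"hand":0.95},
  {"ax":0,"ay":0,"az":0,"dx":0,"dy":0.05,"dz":3.9,"hand":0.95},
])

```text
clock: 13.5
eef_pos: [480.8, 333.4, 23.4]
tool_rot: [3.141, -0.0, 1.403]
force: [-0.8, -0.1, 0.8]
width: 10.8
gripper_force: 59.5
```

Gripped at 10.8 mm. Lifting straight up.

Call:
send_rows([
  {"ax":0,"ay":0,"az":0,"dx":0,"dy":0,"dz":-1,"hand":0.95},
  {"ax":0,"ay":0,"az":0,"dx":0,"dy":0,"dz":-3,"hand":0.95},
  {"ax":0,"ay":0,"az":0,"dx":0,"dy":0,"dz":-6,"hand":0.95},
  {"ax":0,"ay":0,"az":0,"dx":0,"dy":0,"dz":-9,"hand":0.95},
  {"ax":0,"ay":0,"az":0,"dx":0,"dy":0,"dz":-12,"hand":0.95},
  {"ax":0,"ay":0,"az":0,"dx":0,"dy":0,"dz":-14,"hand":0.95},
  {"ax":0,"ay":0,"az":0,"dx":0,"dy":0,"dz":-14,"hand":0.95},
  {"ax":0,"ay":0,"az":0,"dx":0,"dy":0,"dz":-14,"hand":0.95},
])

```text
clock: 14.3
eef_pos: [480.5, 333.3, 163.6]
tool_rot: [3.141, -0.001, 1.403]
force: [-1.2, -0.1, -0.4]
width: 10.6
gripper_force: 59.4
```

```bash
python3 g.py 505 -105.2 160 82.75
```

```text
at [480.5 333.3 163.6] yaw [ 1.7999e+02 -4.0000e-02  8.0380e+01] w 10.6 t 14.3 F [-1.2 -0.1 -0.4]
d [-42.83   9.74   0.33] a [ 0.    -0.001 -0.041]
```

Call:
send_rows([
  {"ax":0,"ay":0,"az":-0.02,"dx":-3,"dy":0.7,"dz":0,"hand":0.95},
  {"ax":0,"ay":0,"az":-0.04,"dx":-8,"dy":2,"dz":0,"hand":0.95},
  {"ax":0,"ay":0,"az":-0.04,"dx":-13,"dy":3,"dz":0,"hand":0.95},
  {"ax":0,"ay":0,"az":-0.04,"dx":-18,"dy":4,"dz":0,"hand":0.95},
  {"ax":0,"ay":0,"az":-0.04,"dx":-23,"dy":5,"dz":0,"hand":0.95},
  {"ax":0,"ay":0,"az":-0.04,"dx":-28,"dy":6.3,"dz":0,"hand":0.95},
  {"ax":0,"ay":0,"az":-0.04,"dx":-33,"dy":7.5,"dz":0,"hand":0.95},
  {"ax":0,"ay":0,"az":-0.04,"dx":-37,"dy":8.4,"dz":0,"hand":0.95},
  {"ax":0,"ay":0,"az":-0.04,"dx":-40.5,"dy":9.2,"dz":0,"hand":0.95},
  {"ax":0,"ay":0,"az":-0.04,"dx":-42.8,"dy":9.7,"dz":0,"hand":0.95},
])

```text
clock: 15.3
eef_pos: [503.5, -108.6, 162.1]
tool_rot: [-3.14, 0.001, 1.439]
force: [0.3, -0.1, -0.4]
width: 11.2
gripper_force: 59.4
```

Call:
send_rows([
  {"ax":0,"ay":0,"az":0,"dx":0,"dy":0,"dz":2,"hand":0.95},
  {"ax":0,"ay":0,"az":0,"dx":0,"dy":0,"dz":4,"hand":0.95},
  {"ax":0,"ay":0,"az":0,"dx":0,"dy":0,"dz":6,"hand":0.95},
  {"ax":0,"ay":0,"az":0,"dx":0,"dy":0,"dz":6,"hand":0.95},
  {"ax":0,"ay":0,"az":0,"dx":0,"dy":0,"dz":6,"hand":0.95},
])

```text
clock: 15.8
eef_pos: [503.9, -105.0, 102.5]
tool_rot: [-3.139, 0.0, 1.443]
force: [0.1, 0.5, -0.0]
width: 10.7
gripper_force: 59.4
```

```bash
python3 g.py 505 -105.2 37 82.75;  python3 - <<'E'
from m2 import blobs
from h import *
b=snap('scene')
for ce,A,bx in blobs(b,(12,110,60),(32,255,255),(260,100,350,220),10)[:2]:
    s=read_state();p=s['eef_pos'];print(ce,A,bx,'top edge at z',p[2]+23,onz(b,[ce],p[2]+15).round(1), 'exp px',proj(b,[p+[0,0,15]]))
E
```

```text
at [ 503.9 -105.   102.5] yaw [-179.87    0.     82.65] w 10.7 t 15.8 F [ 0.1  0.5 -0. ]
d [-0.01  0.12  6.55] a [-0.002  0.    -0.002]
[316.7, 170.7] 57 [[313.0, 167.0], [321.0, 167.0], [321.0, 175.0], [313.0, 175.0]] top edge at z 126.20739288954722 [[510.4 -81.8 118.2]] exp px [[310.52001164 168.70050009]]
[303.9, 166.2] 25 [[302.0, 164.0], [306.0, 164.0], [306.0, 169.0], [302.0, 169.0]] top edge at z 126.20739288954722 [[ 496.  -131.4  118.2]] exp px [[310.52001164 168.70050009]]
```

Call:
send_rows([
  {"ax":0,"ay":0,"az":0,"dx":0,"dy":0.1,"dz":1.5,"hand":0.95},
  {"ax":0,"ay":0,"az":0,"dx":0,"dy":0.1,"dz":3,"hand":0.95},
  {"ax":0,"ay":0,"az":0,"dx":0,"dy":0.1,"dz":4.5,"hand":0.95},
  {"ax":0,"ay":0,"az":0,"dx":0,"dy":0.1,"dz":5.5,"hand":0.95},
  {"ax":0,"ay":0,"az":0,"dx":0,"dy":0.1,"dz":5.8,"hand":0.95},
  {"ax":0,"ay":0,"az":0,"dx":0,"dy":0.1,"dz":6.1,"hand":0.95},
  {"ax":0,"ay":0,"az":0,"dx":0,"dy":0.1,"dz":6.3,"hand":0.95},
  {"ax":0,"ay":0,"az":0,"dx":0,"dy":0.1,"dz":6.5,"hand":0.95},
  {"ax":0,"ay":0,"az":0,"dx":0,"dy":0.1,"dz":6.55,"hand":0.95},
  {"ax":0,"ay":0,"az":0,"dx":0,"dy":0.1,"dz":6.55,"hand":0.95},
])

```text
clock: 16.85
eef_pos: [505.8, -105.1, 37.8]
tool_rot: [3.141, -0.0, 1.443]
force: [-0.1, 0.5, -0.3]
width: 10.6
gripper_force: 59.4
```

Call:
send_rows([
  {"ax":0,"ay":0,"az":0,"dx":0,"dy":0,"dz":0.1,"hand":0.95},
  {"ax":0,"ay":0,"az":0,"dx":0,"dy":0,"dz":0.15,"hand":0.95},
  {"ax":0,"ay":0,"az":0,"dx":0,"dy":0,"dz":0.2,"hand":0.95},
  {"ax":0,"ay":0,"az":0,"dx":0,"dy":0,"dz":0.25,"hand":0.95},
  {"ax":0,"ay":0,"az":0,"dx":0,"dy":0,"dz":0.3,"hand":0.95},
  {"ax":0,"ay":0,"az":0,"dx":0,"dy":0,"dz":0.3,"hand":0.95},
])

```text
clock: 17.45
eef_pos: [505.8, -105.1, 35.3]
tool_rot: [3.141, -0.0, 1.443]
force: [-1.9, 0.4, 8.1]
width: 10.7
gripper_force: 60.6
```

Seated contact came at z = 35.3 against a predicted 35.4. I release with a small opening and lift.

Call:
send_rows([
  {"ax":0,"ay":0,"az":0,"dx":0,"dy":0,"dz":0,"hand":0.8},
  {"ax":0,"ay":0,"az":0,"dx":0,"dy":0,"dz":-0.1,"hand":0.7},
  {"ax":0,"ay":0,"az":0,"dx":0,"dy":0,"dz":-0.1,"hand":0.65},
  {"ax":0,"ay":0,"az":0,"dx":0,"dy":0,"dz":-0.1,"hand":0.65},
  {"ax":0,"ay":0,"az":0,"dx":0,"dy":0,"dz":-1,"hand":0.65},
  {"ax":0,"ay":0,"az":0,"dx":0,"dy":0,"dz":-3,"hand":0.65},
  {"ax":0,"ay":0,"az":0,"dx":0,"dy":0,"dz":-6,"hand":0.65},
  {"ax":0,"ay":0,"az":0,"dx":0,"dy":0,"dz":-10,"hand":0.6},
  {"ax":0,"ay":0,"az":0,"dx":0,"dy":0,"dz":-12.5,"hand":0.6},
  {"ax":0,"ay":0,"az":0,"dx":0,"dy":0,"dz":-12.5,"hand":0.6},
])

```text
clock: 18.45
eef_pos: [508.1, -105.8, 163.5]
tool_rot: [3.134, 0.0, 1.443]
force: [1.1, -0.1, 0.8]
width: 34.3
gripper_force: 0.0
```

```bash
python3 g.py 528 324.5 150 80.4
```

```text
at [ 508.1 -105.8  163.5] yaw [1.7958e+02 1.0000e-02 8.2660e+01] w 34.3 t 18.45 F [ 1.1 -0.1  0.8]
d [42.93 -3.53  1.31] a [0.007 0.    0.039]
```

Call:
send_rows([
  {"ax":0,"ay":0,"az":0.04,"dx":42.9,"dy":-3.3,"dz":0,"hand":0.6},
  {"ax":0,"ay":0,"az":0.04,"dx":42.9,"dy":-3.3,"dz":0,"hand":0.6},
  {"ax":0,"ay":0,"az":0.04,"dx":42.9,"dy":-3.3,"dz":0,"hand":0.6},
  {"ax":0,"ay":0,"az":0.04,"dx":42.9,"dy":-3.3,"dz":0,"hand":0.6},
  {"ax":0,"ay":0,"az":0.04,"dx":42.9,"dy":-3.3,"dz":0,"hand":0.6},
  {"ax":0,"ay":0,"az":0.04,"dx":42.9,"dy":-3.3,"dz":0,"hand":0.6},
  {"ax":0,"ay":0,"az":0.04,"dx":42.9,"dy":-3.3,"dz":0,"hand":0.6},
  {"ax":0,"ay":0,"az":0.04,"dx":42.9,"dy":-3.3,"dz":0,"hand":0.6},
  {"ax":0,"ay":0,"az":0.04,"dx":42.9,"dy":-3.3,"dz":0,"hand":0.6},
  {"ax":0,"ay":0,"az":0.04,"dx":42.9,"dy":-3.3,"dz":0,"hand":0.6},
])

```text
clock: 19.45
eef_pos: [525.7, 331.5, 158.3]
tool_rot: [-3.14, -0.003, 1.412]
force: [0.0, -0.2, -0.2]
width: 34.3
gripper_force: 0.0
```

Call:
send_rows([
  {"ax":0,"ay":0,"az":0,"dx":0,"dy":0,"dz":3,"hand":0.6},
  {"ax":0,"ay":0,"az":0,"dx":0,"dy":0,"dz":6,"hand":0.6},
  {"ax":0,"ay":0,"az":0,"dx":0,"dy":0,"dz":9,"hand":0.6},
  {"ax":0,"ay":0,"az":0,"dx":0,"dy":0,"dz":9,"hand":0.6},
  {"ax":0,"ay":0,"az":0,"dx":0,"dy":0,"dz":9,"hand":0.6},
])

```text
clock: 19.95
eef_pos: [527.7, 323.4, 69.6]
tool_rot: [-3.141, 0.001, 1.402]
force: [0.8, 0.6, -0.3]
width: 34.2
gripper_force: 0.0
```

```bash
python3 g.py 528 324.5 23.4 80.4; python3 - <<'E'
from m2 import blobs
from h import *
def avg(n):
    ds=[snap(n) for _ in range(4)];ds[0]['pixels']=np.mean([d['pixels'] for d in ds],0).astype(np.uint8);return ds[0]
a=avg('top');b=avg('scene')
z=lambda d,x0,y0,x1,y1,f:cv2.resize(d['pixels'][y0:y1,x0:x1],None,fx=f,fy=f,interpolation=cv2.INTER_CUBIC)[...,::-1]
cv2.imwrite('pics/s5.png',np.hstack([z(a,305,182,375,272,5),z(b,405,170,485,260,5)]))
c=np.array([547,-110]);u=np.array([np.cos(np.radians(-7.25)),np.sin(np.radians(-7.25))]);n=np.array([-u[1],u[0]])
ce,A,bx=blobs(a,(12,90,60),(32,255,255),(300,200,375,262),5)[0]
P=onz(a,[ce]+bx,58)[:,:2]-c;print('yellow seated',A,np.c_[P@u,P@n].round(1).tolist())
for ce,A,bx in blobs(b,(100,90,40),(130,255,255),(425,200,480,245),10)[:3]: print('blue scene',ce,A,onz(b,[ce],42)[0].round(1))
for ce,A,bx in blobs(a,(100,90,40),(130,255,255),(175,215,240,245),5)[:3]: print('blue top',ce,A,onz(a,[ce]+bx,46).round(1).tolist())
E
```

```text
at [527.7 323.4  69.6] yaw [-1.7996e+02  8.0000e-02  8.0310e+01] w 34.2 t 19.95 F [ 0.8  0.6 -0.3]
d [0.12 0.01 4.62] a [-0.001  0.001 -0.002]
yellow seated 71 [[-42.1, 3.8], [-46.5, 38.9], [-38.0, 38.9], [-37.9, -32.1], [-46.5, -32.1]]
blue scene [443.4, 221.3] 169 [537.1 328.4  42. ]
blue scene [430.4, 242.3] 57 [655.  304.9  42. ]
blue top [205.6, 229.9] 50 [[525.1, 306.7, 46.0], [522.5, 328.4, 46.0], [533.6, 326.9, 46.0], [527.7, 285.9, 46.0], [516.6, 287.4, 46.0]]
```

View pics/s5.png

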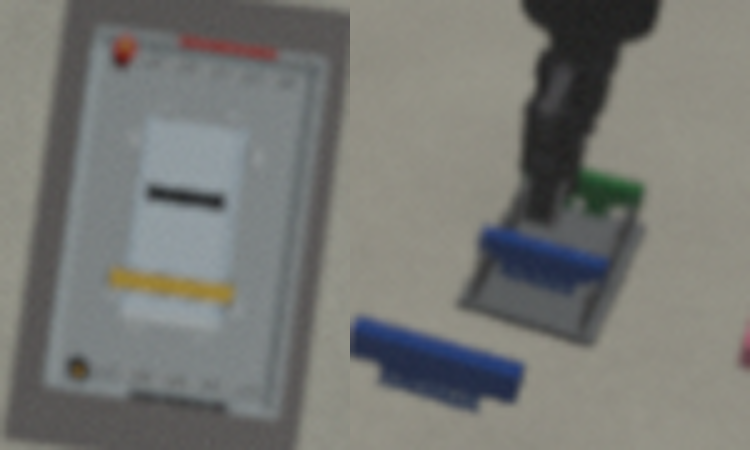

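Yellow is in the end slot, reading tank x = -42 but y about +4. Blue is at crop (543,255) beside the fingers. I cross-check both in the scene view.

```bash
python3 - <<'E'
from m2 import blobs
from h import *
def avg(n):
    ds=[snap(n) for _ in range(3)];ds[0]['pixels']=np.mean([d['pixels'] for d in ds],0).astype(np.uint8);return ds[0]
b=avg('scene');c=np.array([547,-110]);u=np.array([np.cos(np.radians(-7.25)),np.sin(np.radians(-7.25))]);n=np.array([-u[1],u[0]])
def ends(lo,hi,box):
    x0,y0,x1,y1=box;m=cv2.inRange(cv2.cvtColor(b['pixels'],cv2.COLOR_RGB2HSV),lo,hi)[y0:y1,x0:x1]
    k,l,s,_=cv2.connectedComponentsWithStats(m);i=1+np.argmax(s[1:,4]);ys,xs=np.where(l==i);xs+=x0;ys+=y0
    a,e=xs.min(),xs.max();return [(a-.5,ys[xs<=a+1].mean()),(e+.5,ys[xs>=e-1].mean())],s[i,4]
q,A=ends((12,80,50),(32,255,255),(270,160,335,215));P=onz(b,q,50)[:,:2]-c;print('yellow',q,A,np.c_[P@u,P@n].round(1).tolist())
q,A=ends((100,80,40),(130,255,255),(425,200,480,238));P=onz(b,q,38);print('blue',q,A,P.round(1).tolist(),P.mean(0))
q,A=ends((45,80,30),(90,255,255),(425,195,490,225));P=onz(b,q,38);print('green',q,A,P.round(1).tolist())
E
```

```text
yellow [(np.float64(300.5), np.float64(184.22222222222223)), (np.float64(322.5), np.float64(188.83333333333334))] 141 [[-44.3, -39.1], [-52.0, 39.2]]
blue [(np.float64(431.5), np.float64(217.77777777777777)), (np.float64(456.5), np.float64(222.85714285714286))] 182 [[524.6, 292.5, 38.0], [525.0, 366.4, 38.0]] [524.77001388 329.46086799  38.        ]
green [(np.float64(450.5), np.float64(206.77777777777777)), (np.float64(462.5), np.float64(207.8))] 54 [[439.2, 341.7, 38.0], [431.4, 378.3, 38.0]]
```

Call:
send_rows([
  {"ax":0,"ay":0,"az":0,"dx":0.35,"dy":0,"dz":0,"hand":0.6},
  {"ax":0,"ay":0,"az":0,"dx":0.35,"dy":0,"dz":1.5,"hand":0.6},
  {"ax":0,"ay":0,"az":0,"dx":0.35,"dy":0,"dz":3,"hand":0.6},
  {"ax":0,"ay":0,"az":0,"dx":0.35,"dy":0,"dz":4.6,"hand":0.6},
  {"ax":0,"ay":0,"az":0,"dx":0.35,"dy":0,"dz":4.6,"hand":0.6},
  {"ax":0,"ay":0,"az":0,"dx":0.35,"dy":0,"dz":4.6,"hand":0.75},
  {"ax":0,"ay":0,"az":0,"dx":0.35,"dy":0,"dz":4.6,"hand":0.95},
  {"ax":0,"ay":0,"az":0,"dx":0.35,"dy":0,"dz":4.6,"hand":0.95},
  {"ax":0,"ay":0,"az":0,"dx":0.35,"dy":0,"dz":4.6,"hand":0.95},
  {"ax":0,"ay":0,"az":0,"dx":0.35,"dy":0,"dz":4.6,"hand":0.95},
])

```text
clock: 21.5
eef_pos: [528.5, 328.2, 24.0]
tool_rot: [3.141, -0.001, 1.403]
force: [-0.4, 0.2, -0.8]
width: 10.6
gripper_force: 60.0
```

Call:
send_rows([
  {"ax":0,"ay":0,"az":0,"dx":0,"dy":0,"dz":-1,"hand":0.95},
  {"ax":0,"ay":0,"az":0,"dx":0,"dy":0,"dz":-3,"hand":0.95},
  {"ax":0,"ay":0,"az":0,"dx":0,"dy":0,"dz":-6,"hand":0.95},
  {"ax":0,"ay":0,"az":0,"dx":0,"dy":0,"dz":-9,"hand":0.95},
  {"ax":0,"ay":0,"az":0,"dx":0,"dy":0,"dz":-12,"hand":0.95},
  {"ax":0,"ay":0,"az":0,"dx":0,"dy":0,"dz":-14,"hand":0.95},
  {"ax":0,"ay":0,"az":0,"dx":0,"dy":0,"dz":-14,"hand":0.95},
  {"ax":0,"ay":0,"az":0,"dx":0,"dy":0,"dz":-14,"hand":0.95},
])

```text
clock: 22.3
eef_pos: [528.2, 328.2, 164.1]
tool_rot: [3.141, -0.001, 1.403]
force: [0.0, 0.8, -0.1]
width: 10.5
gripper_force: 60.1
```

```bash
python3 g.py 561 -112.2 160 82.75
```

```text
at [528.2 328.2 164.1] yaw [ 1.7998e+02 -4.0000e-02  8.0380e+01] w 10.5 t 22.3 F [ 0.   0.8 -0.1]
d [-42.87  10.59   0.38] a [ 0.    -0.001 -0.041]
```

Call:
send_rows([
  {"ax":0,"ay":0,"az":-0.02,"dx":-3,"dy":0.8,"dz":0,"hand":0.95},
  {"ax":0,"ay":0,"az":-0.04,"dx":-8,"dy":2,"dz":0,"hand":0.95},
  {"ax":0,"ay":0,"az":-0.04,"dx":-13,"dy":3.2,"dz":0,"hand":0.95},
  {"ax":0,"ay":0,"az":-0.04,"dx":-18,"dy":4.5,"dz":0,"hand":0.95},
  {"ax":0,"ay":0,"az":-0.04,"dx":-23,"dy":5.7,"dz":0,"hand":0.95},
  {"ax":0,"ay":0,"az":-0.04,"dx":-28,"dy":7,"dz":0,"hand":0.95},
  {"ax":0,"ay":0,"az":-0.04,"dx":-33,"dy":8.2,"dz":0,"hand":0.95},
  {"ax":0,"ay":0,"az":-0.04,"dx":-37,"dy":9.2,"dz":0,"hand":0.95},
  {"ax":0,"ay":0,"az":-0.04,"dx":-40.5,"dy":10,"dz":0,"hand":0.95},
  {"ax":0,"ay":0,"az":-0.04,"dx":-42.9,"dy":10.6,"dz":0,"hand":0.95},
])

```text
clock: 23.3
eef_pos: [559.7, -116.5, 162.4]
tool_rot: [-3.139, 0.001, 1.439]
force: [1.1, 0.7, 0.0]
width: 10.6
gripper_force: 60.1
```

Call:
send_rows([
  {"ax":0,"ay":0,"az":0,"dx":0,"dy":0,"dz":2,"hand":0.95},
  {"ax":0,"ay":0,"az":0,"dx":0,"dy":0,"dz":4,"hand":0.95},
  {"ax":0,"ay":0,"az":0,"dx":0,"dy":0,"dz":6,"hand":0.95},
  {"ax":0,"ay":0,"az":0,"dx":0,"dy":0,"dz":8,"hand":0.95},
  {"ax":0,"ay":0,"az":0,"dx":0,"dy":0,"dz":8,"hand":0.95},
  {"ax":0,"ay":0,"az":0,"dx":0,"dy":0,"dz":8,"hand":0.95},
])

```text
clock: 23.9
eef_pos: [560.3, -112.6, 82.8]
tool_rot: [-3.139, 0.0, 1.443]
force: [0.3, -0.3, -0.3]
width: 11.0
gripper_force: 60.1
```

```bash
python3 g.py 561 -112.2 36 82.75
```

```text
at [ 560.3 -112.6   82.8] yaw [-179.86    0.     82.65] w 11.0 t 23.9 F [ 0.3 -0.3 -0.3]
d [0.05 0.08 4.68] a [-0.002  0.    -0.002]
```

Call:
send_rows([
  {"ax":0,"ay":0,"az":0,"dx":0,"dy":0.05,"dz":1.5,"hand":0.95},
  {"ax":0,"ay":0,"az":0,"dx":0,"dy":0.05,"dz":3,"hand":0.95},
  {"ax":0,"ay":0,"az":0,"dx":0,"dy":0.05,"dz":3.6,"hand":0.95},
  {"ax":0,"ay":0,"az":0,"dx":0,"dy":0.05,"dz":4,"hand":0.95},
  {"ax":0,"ay":0,"az":0,"dx":0,"dy":0.05,"dz":4.3,"hand":0.95},
  {"ax":0,"ay":0,"az":0,"dx":0,"dy":0.05,"dz":4.5,"hand":0.95},
  {"ax":0,"ay":0,"az":0,"dx":0,"dy":0.05,"dz":4.6,"hand":0.95},
  {"ax":0,"ay":0,"az":0,"dx":0,"dy":0.05,"dz":4.7,"hand":0.95},
  {"ax":0,"ay":0,"az":0,"dx":0,"dy":0.05,"dz":4.8,"hand":0.95},
  {"ax":0,"ay":0,"az":0,"dx":0,"dy":0.05,"dz":4.8,"hand":0.95},
])

```text
clock: 24.9
eef_pos: [561.7, -112.7, 35.7]
tool_rot: [3.141, -0.0, 1.443]
force: [1.0, -0.3, -0.3]
width: 10.6
gripper_force: 60.1
```

Call:
send_rows([
  {"ax":0,"ay":0,"az":0,"dx":0,"dy":0,"dz":0.1,"hand":0.95},
  {"ax":0,"ay":0,"az":0,"dx":0,"dy":0,"dz":0.15,"hand":0.95},
  {"ax":0,"ay":0,"az":0,"dx":0,"dy":0,"dz":0.2,"hand":0.95},
  {"ax":0,"ay":0,"az":0,"dx":0,"dy":0,"dz":0.2,"hand":0.95},
  {"ax":0,"ay":0,"az":0,"dx":0,"dy":0,"dz":0.2,"hand":0.95},
])

```text
clock: 25.4
eef_pos: [561.8, -112.7, 35.5]
tool_rot: [3.141, -0.001, 1.443]
force: [-3.1, 1.3, 15.9]
width: 11.1
gripper_force: 62.5
```

Call:
send_rows([
  {"ax":0,"ay":0,"az":0,"dx":0,"dy":0,"dz":0,"hand":0.8},
  {"ax":0,"ay":0,"az":0,"dx":0,"dy":0,"dz":-0.1,"hand":0.7},
  {"ax":0,"ay":0,"az":0,"dx":0,"dy":0,"dz":-0.1,"hand":0.65},
  {"ax":0,"ay":0,"az":0,"dx":0,"dy":0,"dz":-0.1,"hand":0.65},
  {"ax":0,"ay":0,"az":0,"dx":0,"dy":0,"dz":-1,"hand":0.65},
  {"ax":0,"ay":0,"az":0,"dx":0,"dy":0,"dz":-3,"hand":0.65},
  {"ax":0,"ay":0,"az":0,"dx":0,"dy":0,"dz":-6,"hand":0.65},
  {"ax":0,"ay":0,"az":0,"dx":0,"dy":0,"dz":-10,"hand":0.6},
  {"ax":0,"ay":0,"az":0,"dx":0,"dy":0,"dz":-12.5,"hand":0.6},
  {"ax":0,"ay":0,"az":0,"dx":0,"dy":0,"dz":-12.5,"hand":0.6},
])

```text
clock: 26.4
eef_pos: [564.2, -113.6, 162.8]
tool_rot: [3.134, 0.0, 1.443]
force: [0.8, -0.2, 0.2]
width: 34.0
gripper_force: 0.0
```

```bash
python3 g.py 545.5 112.3 150 2
```

```text
at [ 564.2 -113.6  162.8] yaw [1.7956e+02 2.0000e-02 8.2650e+01] w 34.0 t 26.4 F [ 0.8 -0.2  0.2]
d [22.16 -4.75  1.24] a [ 0.007 -0.005  1.408]
```

Call:
send_rows([
  {"ax":0,"ay":0,"az":1.41,"dx":22.1,"dy":-4.5,"dz":0,"hand":0.4},
  {"ax":0,"ay":0,"az":1.41,"dx":22.1,"dy":-4.5,"dz":0,"hand":0.4},
  {"ax":0,"ay":0,"az":1.41,"dx":22.1,"dy":-4.5,"dz":0,"hand":0.4},
  {"ax":0,"ay":0,"az":1.41,"dx":22.1,"dy":-4.5,"dz":0,"hand":0.4},
  {"ax":0,"ay":0,"az":1.41,"dx":22.1,"dy":-4.5,"dz":0,"hand":0.4},
  {"ax":0,"ay":0,"az":1.41,"dx":22.1,"dy":-4.5,"dz":0,"hand":0.4},
  {"ax":0,"ay":0,"az":1.41,"dx":22.1,"dy":-4.5,"dz":0,"hand":0.4},
  {"ax":0,"ay":0,"az":1.41,"dx":22.1,"dy":-4.5,"dz":0,"hand":0.4},
  {"ax":0,"ay":0,"az":1.41,"dx":22.1,"dy":-4.5,"dz":0,"hand":0.4},
  {"ax":0,"ay":0,"az":1.41,"dx":22.1,"dy":-4.5,"dz":0,"hand":0.4},
])

```text
clock: 27.4
eef_pos: [544.5, 112.4, 157.9]
tool_rot: [3.141, 0.001, 0.029]
force: [-0.9, 0.1, 0.1]
width: 51.4
gripper_force: 0.0
```

```bash
python3 - <<'E'
from m2 import blobs
from h import *
def avg(n):
    ds=[snap(n) for _ in range(6)];ds[0]['pixels']=np.mean([d['pixels'] for d in ds],0).astype(np.uint8);return ds[0]
a=avg('top');b=avg('scene')
z=lambda d,x0,y0,x1,y1,f:cv2.resize(d['pixels'][y0:y1,x0:x1],None,fx=f,fy=f,interpolation=cv2.INTER_CUBIC)[...,::-1]
cv2.imwrite('pics/s6.png',np.hstack([z(a,305,182,375,272,6),z(b,270,160,330,250,6)]))
c=np.array([547,-110]);u=np.array([np.cos(np.radians(-7.25)),np.sin(np.radians(-7.25))]);n=np.array([-u[1],u[0]])
for nm,lo,hi in(('yellow',(10,70,50),(35,255,255)),('blue',(100,80,40),(130,255,255))):
  for d,bo in((a,(305,200,375,262)),(b,(270,165,335,215))):
    for ce,A,bx in blobs(d,lo,hi,bo,12)[:2]:
      P=onz(d,[ce]+bx,58)[:,:2]-c;print(nm,ce,A,bx,np.c_[P@u,P@n].round(1).tolist())
E
python3 g.py 545.5 112.3 150 2
```

```text
yellow [338.8, 238.8] 86 [[326.6000061035156, 238.8000030517578], [327.1000061035156, 235.39999389648438], [351.29998779296875, 238.89999389648438], [350.79998779296875, 242.3000030517578]] [[-42.5, 2.5], [-47.7, 39.1], [-37.4, 39.0], [-37.5, -35.1], [-47.9, -35.0]]
yellow [310.9, 187.5] 147 [[299.20001220703125, 189.8000030517578], [301.5, 181.3000030517578], [322.5, 187.10000610351562], [320.20001220703125, 195.5]] [[-29.2, 8.4], [2.0, -17.6], [-50.9, -38.9], [-49.6, 40.3], [1.4, 58.1]]
blue [342.7, 220.6] 78 [[330.70001220703125, 220.60000610351562], [331.1000061035156, 217.5], [355.20001220703125, 220.6999969482422], [354.79998779296875, 223.8000030517578]] [[13.8, -1.6], [8.6, 34.5], [18.1, 34.6], [18.9, -39.3], [9.4, -39.4]]
blue [301.4, 195.1] 140 [[289.5, 197.10000610351562], [291.5, 189.10000610351562], [312.3999938964844, 194.39999389648438], [310.3999938964844, 202.39999389648438]] [[27.6, 5.0], [56.0, -21.6], [9.9, -41.6], [7.2, 33.4], [52.4, 50.6]]
at [545.2 112.2 158.7] yaw [-179.99   -0.      1.89] w 51.4 t 28.0 F [-0.4  0.   0.5]
d [ 0.03 -0.01  0.87] a [-0.    -0.    -0.002]
```

View pics/s6.png

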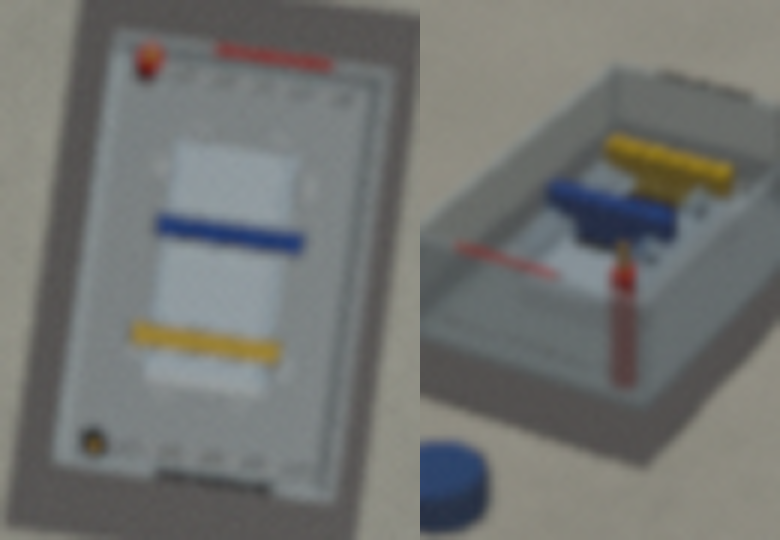

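Both combs are in their slots. Yellow is at tank (-42.5, +2.5) and blue at (13.8, -1.6), both level and inside the play. Next is the lid.

Call:
send_rows([
  {"ax":0,"ay":0,"az":0,"dx":0,"dy":0,"dz":3,"hand":0.4},
  {"ax":0,"ay":0,"az":0,"dx":0,"dy":0,"dz":6,"hand":0.4},
  {"ax":0,"ay":0,"az":0,"dx":0,"dy":0,"dz":9,"hand":0.4},
  {"ax":0,"ay":0,"az":0,"dx":0,"dy":0,"dz":11,"hand":0.4},
  {"ax":0,"ay":0,"az":0,"dx":0,"dy":0,"dz":12.5,"hand":0.4},
  {"ax":0,"ay":0,"az":0,"dx":0,"dy":0,"dz":13.6,"hand":0.4},
  {"ax":0,"ay":0,"az":0,"dx":0,"dy":0,"dz":13.6,"hand":0.4},
  {"ax":0,"ay":0,"az":0,"dx":0,"dy":0,"dz":13.6,"hand":0.4},
])

```text
clock: 28.8
eef_pos: [545.7, 112.1, 23.1]
tool_rot: [-3.142, -0.001, 0.033]
force: [0.4, 0.3, 0.9]
width: 51.4
gripper_force: 0.0
```

Call:
send_rows([
  {"ax":0,"ay":0,"az":0,"dx":0,"dy":0,"dz":0.2,"hand":0.7},
  {"ax":0,"ay":0,"az":0,"dx":0,"dy":0,"dz":0.2,"hand":0.8},
  {"ax":0,"ay":0,"az":0,"dx":0,"dy":0,"dz":0.2,"hand":0.95},
  {"ax":0,"ay":0,"az":0,"dx":0,"dy":0,"dz":0.2,"hand":0.95},
  {"ax":0,"ay":0,"az":0,"dx":0,"dy":0,"dz":0.2,"hand":0.95},
  {"ax":0,"ay":0,"az":0,"dx":0,"dy":0,"dz":0.2,"hand":0.95},
  {"ax":0,"ay":0,"az":0,"dx":0,"dy":0,"dz":0.2,"hand":0.95},
  {"ax":0,"ay":0,"az":0,"dx":0,"dy":0,"dz":0.2,"hand":0.95},
])

```text
clock: 29.6
eef_pos: [545.6, 112.4, 21.4]
tool_rot: [-3.141, -0.001, 0.033]
force: [-0.8, 1.0, 6.0]
width: 12.4
gripper_force: 59.6
```

Call:
send_rows([
  {"ax":0,"ay":0,"az":0,"dx":0,"dy":0,"dz":-0.5,"hand":0.95},
  {"ax":0,"ay":0,"az":0,"dx":0,"dy":0,"dz":-1.5,"hand":0.95},
  {"ax":0,"ay":0,"az":0,"dx":0,"dy":0,"dz":-3,"hand":0.95},
  {"ax":0,"ay":0,"az":0,"dx":0,"dy":0,"dz":-5,"hand":0.95},
  {"ax":0,"ay":0,"az":0,"dx":0,"dy":0,"dz":-7.5,"hand":0.95},
  {"ax":0,"ay":0,"az":0,"dx":0,"dy":0,"dz":-10,"hand":0.95},
  {"ax":0,"ay":0,"az":0,"dx":0,"dy":0,"dz":-12,"hand":0.95},
  {"ax":0,"ay":0,"az":0,"dx":0,"dy":0,"dz":-13.5,"hand":0.95},
  {"ax":0,"ay":0,"az":0,"dx":0,"dy":0,"dz":-13.5,"hand":0.95},
  {"ax":0,"ay":0,"az":0,"dx":0,"dy":0,"dz":-13.5,"hand":0.95},
])

```text
clock: 30.6
eef_pos: [544.9, 112.5, 155.6]
tool_rot: [-3.141, 0.0, 0.033]
force: [-0.4, -0.3, -3.4]
width: 12.7
gripper_force: 58.6
```

```bash
python3 g.py 546.8 -110.3 155 -7.4
```

```text
at [544.9 112.5 155.6] yaw [-1.7998e+02  2.0000e-02  1.9000e+00] w 12.7 t 30.6 F [-0.4 -0.3 -3.4]
d [-0.54 22.27  0.05] a [-0.     0.     0.162]
```

Call:
send_rows([
  {"ax":0,"ay":0,"az":0.02,"dx":0,"dy":1.5,"dz":0,"hand":0.95},
  {"ax":0,"ay":0,"az":0.04,"dx":-0.1,"dy":4,"dz":0,"hand":0.95},
  {"ax":0,"ay":0,"az":0.06,"dx":-0.2,"dy":7,"dz":0,"hand":0.95},
  {"ax":0,"ay":0,"az":0.08,"dx":-0.2,"dy":10,"dz":0,"hand":0.95},
  {"ax":0,"ay":0,"az":0.1,"dx":-0.3,"dy":13,"dz":0,"hand":0.95},
  {"ax":0,"ay":0,"az":0.12,"dx":-0.4,"dy":16,"dz":0,"hand":0.95},
  {"ax":0,"ay":0,"az":0.14,"dx":-0.5,"dy":19,"dz":0,"hand":0.95},
  {"ax":0,"ay":0,"az":0.16,"dx":-0.5,"dy":21,"dz":0,"hand":0.95},
  {"ax":0,"ay":0,"az":0.162,"dx":-0.5,"dy":22.2,"dz":0,"hand":0.95},
  {"ax":0,"ay":0,"az":0.162,"dx":-0.5,"dy":22.2,"dz":0,"hand":0.95},
])

```text
clock: 31.6
eef_pos: [546.6, -112.6, 155.2]
tool_rot: [3.14, 0.001, -0.133]
force: [0.3, -0.4, -2.5]
width: 12.4
gripper_force: 58.7
```

Call:
send_rows([
  {"ax":0,"ay":0,"az":0,"dx":0,"dy":0,"dz":0,"hand":0.95},
  {"ax":0,"ay":0,"az":0,"dx":0,"dy":0,"dz":0,"hand":0.95},
  {"ax":0,"ay":0,"az":0,"dx":0,"dy":0,"dz":0,"hand":0.95},
])

```text
clock: 31.9
eef_pos: [547.5, -108.3, 155.4]
tool_rot: [-3.141, 0.001, -0.127]
force: [-0.2, -0.2, -3.8]
width: 12.7
gripper_force: 58.7
```

```bash
python3 g.py 546.8 -110.3 98 -7.4; python3 - <<'E'
from h import *
import pickle
def avg(n):
    ds=[snap(n) for _ in range(4)];ds[0]['pixels']=np.mean([d['pixels'] for d in ds],0).astype(np.uint8);return ds[0]
a=avg('top');b=avg('scene');pickle.dump((a,b),open('D1.pkl','wb'))
z=lambda d,x0,y0,x1,y1,f:cv2.resize(d['pixels'][y0:y1,x0:x1],None,fx=f,fy=f,interpolation=cv2.INTER_CUBIC)[...,::-1]
A=z(a,295,165,395,285,4);B=z(b,240,110,340,230,4)
cv2.imwrite('pics/s7.png',np.hstack([A,B]))
E
```

```text
at [ 547.5 -108.3  155.4] yaw [-1.7995e+02  3.0000e-02 -7.2800e+00] w 12.7 t 31.9 F [-0.2 -0.2 -3.8]
d [-0.05  0.22  5.74] a [-0.001  0.001  0.002]
```

View pics/s7.png

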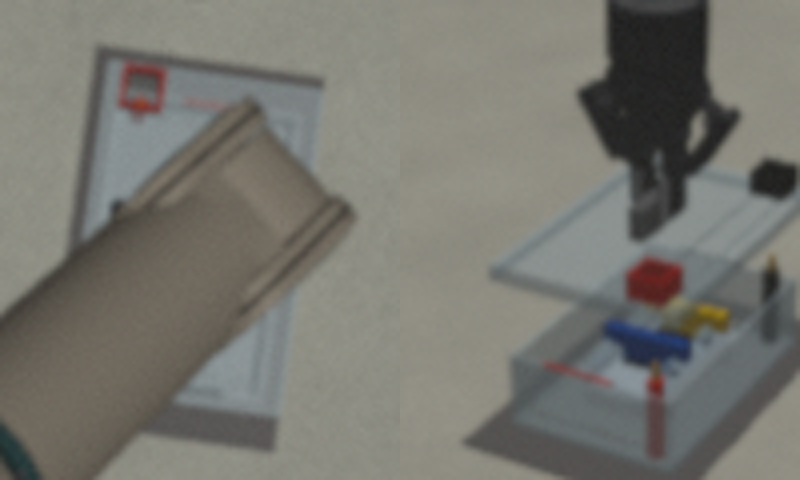

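The lid is held level above the tank. The red socket is at crop (143,87), over the red post, and the black socket at (773,178) is on the black side. I check the offset.

```bash
python3 - <<'E'
from m2 import blobs
from h import *
import pickle
a,b=pickle.load(open('D1.pkl','rb'))
c=np.array([547,-110]);u=np.array([np.cos(np.radians(-7.25)),np.sin(np.radians(-7.25))]);n=np.array([-u[1],u[0]])
T=lambda P:np.c_[(P[:,:2]-c)@u,(P[:,:2]-c)@n].round(1).tolist()
f=lambda x,y:((x+.5)/4-.5+295,(y+.5)/4-.5+165)
for z in(148,156):print('socket top view',z,T(onz(a,[f(143,87.5)],z)))
print('lid corners +x (plate edge, z 142)',T(onz(a,[f(100,47),f(325,80)],142)))
print('skirt -x edge',T(onz(a,[f(275,415)],142)))
# scene: compare red socket offset with initial picture
D=pickle.load(open('D0.pkl','rb'))
for nm,d,bo,dz in(('init',D['scene'],(370,225,395,245),0),('now',b,(290,165,320,195),134)):
  for lo,hi in(((0,120,60),(9,255,255)),((172,120,60),(180,255,255))):
    for ce,A,bx in blobs(d,lo,hi,bo,8)[:1]: print(nm,ce,A,onz(d,[ce],18+dz).round(1),T(onz(d,[ce],18+dz)))
E
```

```text
socket top view 148 [[100.7, 51.8]]
socket top view 156 [[99.7, 52.0]]
lid corners +x (plate edge, z 142) [[126.0, 86.4], [125.6, -77.2]]
skirt -x edge [[-116.6, -73.8]]
init [382.0, 234.3] 89 [[633.2 166.7  18. ]] [[50.6, 285.4]]
now [303.4, 180.0] 100 [[640.2 -74.7 152. ]] [[88.0, 46.7]]
```

Call:
send_rows([
  {"ax":0,"ay":0,"az":0,"dx":-0.05,"dy":0.05,"dz":0.5,"hand":0.95},
  {"ax":0,"ay":0,"az":0,"dx":-0.05,"dy":0.05,"dz":1.3,"hand":0.95},
  {"ax":0,"ay":0,"az":0,"dx":-0.05,"dy":0.05,"dz":2.3,"hand":0.95},
  {"ax":0,"ay":0,"az":0,"dx":-0.05,"dy":0.05,"dz":3.3,"hand":0.95},
  {"ax":0,"ay":0,"az":0,"dx":-0.05,"dy":0.05,"dz":4.3,"hand":0.95},
  {"ax":0,"ay":0,"az":0,"dx":-0.05,"dy":0.05,"dz":5.2,"hand":0.95},
  {"ax":0,"ay":0,"az":0,"dx":-0.05,"dy":0.05,"dz":5.8,"hand":0.95},
  {"ax":0,"ay":0,"az":0,"dx":-0.05,"dy":0.05,"dz":6.1,"hand":0.95},
  {"ax":0,"ay":0,"az":0,"dx":-0.05,"dy":0.05,"dz":6.2,"hand":0.95},
  {"ax":0,"ay":0,"az":0,"dx":-0.05,"dy":0.05,"dz":6.2,"hand":0.95},
])

```text
clock: 33.3
eef_pos: [547.0, -110.4, 93.7]
tool_rot: [3.142, -0.0, -0.129]
force: [0.3, -0.0, -2.7]
width: 12.6
gripper_force: 58.7
```

```bash
python3 g.py 547 -109.5 77 -7.25; python3 - <<'E'
from h import *
def avg(n):
    ds=[snap(n) for _ in range(6)];ds[0]['pixels']=np.mean([d['pixels'] for d in ds],0).astype(np.uint8);return ds[0]
a=avg('top');b=avg('scene')
z=lambda d,x0,y0,x1,y1,f:cv2.resize(d['pixels'][y0:y1,x0:x1],None,fx=f,fy=f,interpolation=cv2.INTER_CUBIC)[...,::-1]
A=z(a,305,175,385,265,5);B=z(b,255,150,335,240,5)
cv2.imwrite('pics/s8.png',np.hstack([A,B]))
E
```

```text
at [ 547.  -110.4   93.7] yaw [ 1.7999e+02 -1.0000e-02 -7.4100e+00] w 12.6 t 33.3 F [ 0.3 -0.  -2.7]
d [-0.02 -0.09  1.67] a [ 0.    -0.    -0.003]
```

View pics/s8.png

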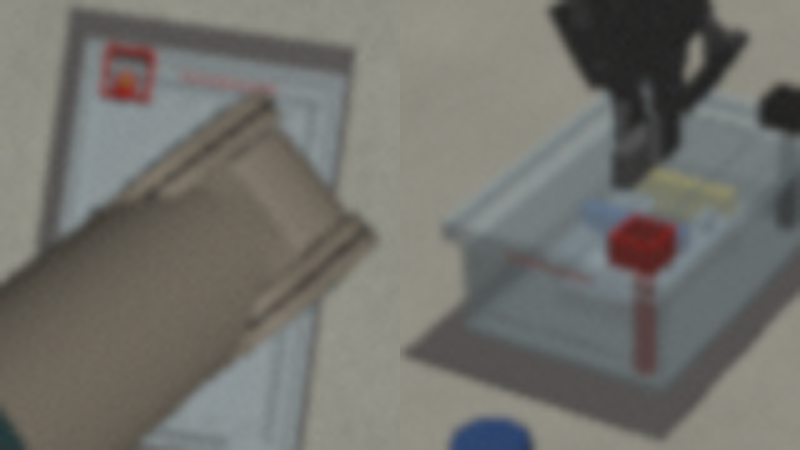

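```bash
python3 - <<'E'
from h import *
import pickle
from m2 import blobs
a=snap('top');c=np.array([547,-110]);u=np.array([np.cos(np.radians(-7.25)),np.sin(np.radians(-7.25))]);n=np.array([-u[1],u[0]])
W=lambda x,y,z:np.r_[c+x*u+y*n,z]
T=lambda P:np.c_[(P[:,:2]-c)@u,(P[:,:2]-c)@n].round(1).tolist()
print('post px expected',proj(a,[W(98,52,88)]).round(1).tolist(),'at z60',proj(a,[W(98,52,60)]).round(1).tolist())
ds=[snap('top')['pixels'] for _ in range(5)];im=np.mean(ds,0)
sub=im[180:202,320:342];red=sub[...,0]-sub[...,1]
print(red.round().astype(int))
g=sub[...,1]-sub[...,2];print('gold',[(320+x,180+y,round(g[y,x])) for y,x in np.argwhere(g>25)])
for z in(86,92,98):print(z,T(onz(a,[(330.1,189.3)],z)))
E
```

```text
post px expected [[329.4, 189.7]] at z60 [[329.1, 190.7]]
[[  1   1   2   1   3   1   3   1   2   3   1   2   1   2   2   2   3   3
    2   2   2   2]
 [  3   2   2   1   2   1   1   1   2   1   2   3   0   2   2   2   2   1
    3   1   3   2]
 [  0   2  -1  -3  -2   1   5   7   5   2   1   1   0   2   0   2   1   2
    2   1   3   1]
 [  2   0  -3  -4  -5   1  14  21  19  14  12  11  12   9   7   4   3   2
    1   1   2   1]
 [  3   0  -5  -7  -5   6  29  40  41  37  34  36  35  31  24  18   8   1
   -1  -1  -1   1]
 [  2  -1  -7  -7  -4  14  38  48  45  47  46  48  48  47  46  36  14  -3
   -5  -5  -5  -5]
 [  2  -2  -6  -8  -1  20  38  33  19  18  19  23  29  37  50  45  16  -2
   -8  -7  -7  -7]
 [  2  -2  -6  -8   1  25  32  15   2   0   2   2   2  14  39  43  15  -2
   -7  -8  -7  -7]
 [  0  -4  -6  -7   3  27  31  10   2   9  14   6  -2   5  31  36  13  -4
   -7  -8  -6  -4]
 [  1  -3  -7  -7   3  30  31  16  19  30  34  25   7   7  30  30   6  -7
   -8  -6  -1   4]
 [  0  -5  -8  -7   7  32  32  25  41  47  47  44  20  14  31  27   3  -6
   -9  -7  -1   8]
 [ -1  -5  -6  -6  
[... 436 characters left out ...]
  -8  -8]
 [ -3  -6  -7 -11 -10  -9  -9  -7  -8  -6  -5  -5  -2  -1  -2  -6  -8  -9
   -8  -8  -9  -8]
 [ -5  -7  -9  -9 -10 -11  -9 -10  -9  -9  -9 -10  -9  -8  -8  -9 -10  -9
   -9  -9  -8  -9]
 [ -7  -7  -8 -10 -10  -8  -8  -9  -9  -8  -9  -9  -9  -8 -10  -8  -9  -8
   -8  -7 -10  -7]
 [ -6  -8  -9  -9 -11  -9  -9 -10  -9  -9  -8  -7 -10  -9  -8  -9  -8  -9
   -7  -8  -9  -9]
 [ -6  -8  -8  -9  -9  -9  -9  -8  -9  -9 -10  -9  -9  -8  -9  -9  -9  -9
   -8  -8  -8  -8]
 [ -6  -8  -9 -10 -10  -9  -8 -10  -9  -9 -10  -8  -9  -8  -9  -9  -8  -9
   -8  -8  -8  -8]]
gold [(np.int64(329), np.int64(191), 25), (np.int64(330), np.int64(191), 30)]
86 [[99.7, 50.2]]
92 [[99.0, 50.3]]
98 [[98.4, 50.4]]
```

The socket ring centre is at (330.1,189.3) and the post at (329.4,189.7), so the lid is about 1.5 mm off in y. I nudge it and lower slowly.

Call:
send_rows([
  {"ax":0,"ay":0,"az":0,"dx":-0.05,"dy":-0.12,"dz":0.1,"hand":0.95},
  {"ax":0,"ay":0,"az":0,"dx":-0.05,"dy":-0.12,"dz":0.3,"hand":0.95},
  {"ax":0,"ay":0,"az":0,"dx":-0.05,"dy":-0.12,"dz":0.5,"hand":0.95},
  {"ax":0,"ay":0,"az":0,"dx":-0.05,"dy":-0.12,"dz":0.65,"hand":0.95},
  {"ax":0,"ay":0,"az":0,"dx":-0.05,"dy":-0.12,"dz":0.8,"hand":0.95},
  {"ax":0,"ay":0,"az":0,"dx":-0.05,"dy":-0.12,"dz":0.9,"hand":0.95},
  {"ax":0,"ay":0,"az":0,"dx":-0.05,"dy":-0.12,"dz":1.0,"hand":0.95},
  {"ax":0,"ay":0,"az":0,"dx":-0.05,"dy":-0.12,"dz":1.0,"hand":0.95},
])

```text
clock: 35.0
eef_pos: [546.5, -109.0, 83.5]
tool_rot: [-3.142, 0.0, -0.129]
force: [-0.2, 0.6, -2.5]
width: 12.7
gripper_force: 58.7
```

Call:
send_rows([
  {"ax":0,"ay":0,"az":0,"dx":0,"dy":0,"dz":0.1,"hand":0.95},
  {"ax":0,"ay":0,"az":0,"dx":0,"dy":0,"dz":0.2,"hand":0.95},
  {"ax":0,"ay":0,"az":0,"dx":0,"dy":0,"dz":0.3,"hand":0.95},
  {"ax":0,"ay":0,"az":0,"dx":0,"dy":0,"dz":0.4,"hand":0.95},
  {"ax":0,"ay":0,"az":0,"dx":0,"dy":0,"dz":0.45,"hand":0.95},
  {"ax":0,"ay":0,"az":0,"dx":0,"dy":0,"dz":0.5,"hand":0.95},
  {"ax":0,"ay":0,"az":0,"dx":0,"dy":0,"dz":0.55,"hand":0.95},
  {"ax":0,"ay":0,"az":0,"dx":0,"dy":0,"dz":0.55,"hand":0.95},
])

```text
clock: 35.8
eef_pos: [546.5, -109.0, 78.1]
tool_rot: [-3.142, 0.0, -0.129]
force: [0.1, -0.7, -2.8]
width: 12.9
gripper_force: 58.7
```

Call:
send_rows([
  {"ax":0,"ay":0,"az":0,"dx":0,"dy":0,"dz":0.03,"hand":0.95},
  {"ax":0,"ay":0,"az":0,"dx":0,"dy":0,"dz":0.06,"hand":0.95},
  {"ax":0,"ay":0,"az":0,"dx":0,"dy":0,"dz":0.09,"hand":0.95},
  {"ax":0,"ay":0,"az":0,"dx":0,"dy":0,"dz":0.12,"hand":0.95},
  {"ax":0,"ay":0,"az":0,"dx":0,"dy":0,"dz":0.12,"hand":0.95},
  {"ax":0,"ay":0,"az":0,"dx":0,"dy":0,"dz":0.12,"hand":0.95},
])

```text
clock: 36.4
eef_pos: [546.6, -109.0, 77.4]
tool_rot: [-3.141, -0.0, -0.129]
force: [-2.2, 1.2, 6.5]
width: 12.5
gripper_force: 59.8
```

Contact came at the predicted 77.4. I release slowly and back off.

Call:
send_rows([
  {"ax":0,"ay":0,"az":0,"dx":0,"dy":0,"dz":-0.05,"hand":0.85},
  {"ax":0,"ay":0,"az":0,"dx":0,"dy":0,"dz":-0.1,"hand":0.75},
  {"ax":0,"ay":0,"az":0,"dx":0,"dy":0,"dz":-0.1,"hand":0.6},
  {"ax":0,"ay":0,"az":0,"dx":0,"dy":0,"dz":-0.1,"hand":0.5},
  {"ax":0,"ay":0,"az":0,"dx":0,"dy":0,"dz":-0.1,"hand":0.5},
  {"ax":0,"ay":0,"az":0,"dx":0,"dy":0,"dz":-1,"hand":0.5},
  {"ax":0,"ay":0,"az":0,"dx":0,"dy":0,"dz":-3,"hand":0.5},
  {"ax":0,"ay":0,"az":0,"dx":0,"dy":0,"dz":-6,"hand":0.5},
  {"ax":0,"ay":0,"az":0,"dx":0,"dy":0,"dz":-10,"hand":0.5},
  {"ax":0,"ay":0,"az":0,"dx":0,"dy":0,"dz":-13,"hand":0.5},
])

```text
clock: 37.4
eef_pos: [546.8, -109.6, 209.6]
tool_rot: [3.141, -0.002, -0.13]
force: [0.7, 0.2, -0.4]
width: 43.1
gripper_force: 0.0
```

Call:
send_rows([
  {"ax":0,"ay":0,"az":0,"dx":0,"dy":-5,"dz":0,"hand":0.5},
  {"ax":0,"ay":0,"az":0,"dx":0,"dy":-10,"dz":0,"hand":0.5},
  {"ax":0,"ay":0,"az":0,"dx":0,"dy":-15,"dz":0,"hand":0.5},
  {"ax":0,"ay":0,"az":0,"dx":0,"dy":-20,"dz":0,"hand":0.5},
  {"ax":0,"ay":0,"az":0,"dx":0,"dy":-24,"dz":0,"hand":0.5},
  {"ax":0,"ay":0,"az":0,"dx":0,"dy":-26,"dz":0,"hand":0.5},
  {"ax":0,"ay":0,"az":0,"dx":0,"dy":-26,"dz":0,"hand":0.5},
  {"ax":0,"ay":0,"az":0,"dx":0,"dy":-26,"dz":0,"hand":0.5},
])

```text
clock: 38.2
eef_pos: [579.9, 148.1, 207.3]
tool_rot: [3.141, -0.0, -0.129]
force: [-0.7, -0.4, -0.2]
width: 42.6
gripper_force: 0.0
```

```bash
python3 - <<'E'
from h import *
def avg(n):
    ds=[snap(n) for _ in range(6)];ds[0]['pixels']=np.mean([d['pixels'] for d in ds],0).astype(np.uint8);return ds[0]
a=avg('top');b=avg('scene')
z=lambda d,x0,y0,x1,y1,f:cv2.resize(d['pixels'][y0:y1,x0:x1],None,fx=f,fy=f,interpolation=cv2.INTER_CUBIC)[...,::-1]
cv2.imwrite('pics/s9.png',np.hstack([z(a,300,172,380,282,5),z(b,255,145,335,255,5)]))
from m2 import blobs
for nm,lo,hi,bo,zz in(('mag',(140,90,40),(172,255,255),(230,130,300,175),24),('green',(45,90,30),(90,255,255),(175,210,230,280),46)):
  for ce,A,bx in blobs(a,lo,hi,bo)[:1]:print(nm,ce,A)
print(read_state()['clock'])
E
```

```text
mag [269.1, 153.1] 869
38.8
```

View pics/s9.png

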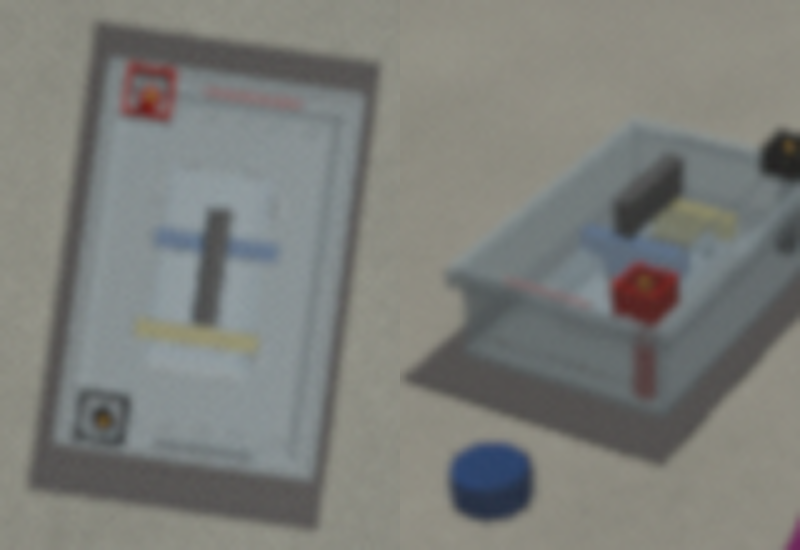

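The lid sits flush, with the red post in the red socket at (148,95) and the black post in the black socket at (102,418). The combs and the tray are in place under it, and the cap and the tube rack have not moved.

```bash
python3 -c "from h import *; print(finish_job())"
```

```text
the job is handed in; nothing more can be done
None
```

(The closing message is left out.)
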